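# Pack portable drives in the slide-top drive case

## Task

Put the portable drives that lie about on the desk away in the drive case: turn the clamp knob on its cover to free it, slide the cover fully open, lay every portable drive that is there flat on the floor of the well, side by side and not stacked, slide the cover fully shut and turn the knob back to its locked stop. Leave the big bare hard disk, the pen cup and the stapler where they are.

Things in the scene. Friction and masses are not known exactly. Their poses are not given: they have to be found in the camera images.
- case: Black drive case, fixed on the desk, 290 (its x) x 274 mm (its y). Origin: centre of underside; +x runs from the open-topped front well to the solid rear deck (top z 34). Well inside: x -140 to -10, y -125 to 125, floor z 5, wall tops z 34 mm, no dividers. Side rails y +-131 to 137 rise to z 39.5. Steel keeper post outside the +y rail at x -59, y 142, up to z 54 mm.
- cover (a joint): Slide of the flat grey cover, m: 0 = shut over the well (stop), 0.135 = fully open (stop), moved along the case's +x on to the deck. Friction about 2 N; it stays where it is left. Plate 140 x 258 mm, underside z 34.5, top z 39.5 mm; shut, it covers case x -145 to -5 mm. It carries the pull and the knob.
- pull (a point): Point on the middle of the aluminium pull bar on the cover, 5 mm below its top, at world z 64.5 mm; cover shut: case x -50, y -40 mm; moves with the cover. The bar is 14 mm thick (case x), 60 mm long (case y) and 30 mm high (z 39.5 to 69.5 mm). Pinch it from above.
- knob (a joint): Turn of the clamp knob on the cover, rad: 0 = locked (stop), 1.4 = free (stop); grows clockwise seen from above. Friction about 0.05 N m; stays where left. Its steel tongue (14 mm wide, reach 44 mm, along the grip bar) at 0 points midway between case +x and +y, end-on to the keeper post, and really blocks the cover; at 1.4 it points inward over the cover, which is free (from about 0.5).
- knob_grip (a point): Point on the knob's upright axis, 12 mm below the top of its black grip bar, at world z 67.5 mm; cover shut: case x -95, y 106 mm; moves with the cover. Bar 50 x 14 mm, 30 mm high (z 49.5 to 79.5), on a disc of 40 mm diameter, 10 mm high. Its axes turn with the knob: the bar lies along its y, which when locked points 45 degrees from case +x towards +y. Pinch it from above.
- drive1: Portable drive, a flat aluminium bar with rubber ends, 100 mm long (its x), 30 mm wide (its y), 16 mm thick (its z), 0.10 kg (may vary by a third). Origin at its centre, 8 mm above what it lies on. May be absent (then None); three or four of the four are there. Pick it across its width; it can lie anywhere in the well, either side up.
- drive2: Portable drive, a flat aluminium bar with rubber ends, 100 mm long (its x), 30 mm wide (its y), 16 mm thick (its z), 0.10 kg (may vary by a third). Origin at its centre, 8 mm above what it lies on. May be absent (then None); three or four of the four are there. Pick it across its width; it can lie anywhere in the well, either side up.
- drive3: Portable drive, a flat aluminium bar with rubber ends, 100 mm long (its x), 30 mm wide (its y), 16 mm thick (its z), 0.10 kg (may vary by a third). Origin at its centre, 8 mm above what it lies on. May be absent (then None); three or four of the four are there. Pick it across its width; it can lie anywhere in the well, either side up.
- drive4: Portable drive, a flat aluminium bar with rubber ends, 100 mm long (its x), 30 mm wide (its y), 16 mm thick (its z), 0.10 kg (may vary by a third). Origin at its centre, 8 mm above what it lies on. May be absent (then None); three or four of the four are there. Pick it across its width; it can lie anywhere in the well, either side up.
- big_drive: Bystander: bare desktop hard disk, 147 x 102 x 26 mm, origin centre of underside. Leave alone.
- pen_cup: Bystander: round black pen cup, 76 mm wide, 100 mm high, pens sticking up to 155 mm; origin centre of underside. Leave alone.
- stapler: Bystander: black stapler 130 x 40 x 50 mm, origin centre of underside. Leave alone.
Mind the look-alikes: they are no part of the job. What is shaped like the drive3 but blue or yellow is not meant. Leave any pink look-alike of the drive2 alone.

How it is judged (in metres and radians):
On the way, in this order (a step that is already met when the one before it is completed fails the run):
1. the clamp knob is turned free (value of joint knob above 1 rad), for 0.2 s.
2. the cover is slid fully open (value of joint cover above 0.12 m), for 0.2 s.
3. every portable drive lies flat on the floor of the well (x of drive1 in the frame of case between -0.13 and -0.02 m and y of drive1 in the frame of case between -0.115 and 0.115 m and z of drive1 in the frame of case between 0.009 and 0.017 m and angle between the z axis of each of drive1, drive2, drive3, drive4 and the z axis of case, either way round below 0.15 rad and x of drive2 in the frame of case between -0.13 and -0.02 m and y of drive2 in the frame of case between -0.115 and 0.115 m and z of drive2 in the frame of case between 0.009 and 0.017 m and x of drive3 in the frame of case between -0.13 and -0.02 m and y of drive3 in the frame of case between -0.115 and 0.115 m and z of drive3 in the frame of case between 0.009 and 0.017 m and x of drive4 in the frame of case between -0.13 and -0.02 m and y of drive4 in the frame of case between -0.115 and 0.115 m and z of drive4 in the frame of case between 0.009 and 0.017 m), for 0.3 s.
4. the cover is slid fully shut (value of joint cover below 0.006 m), for 0.2 s.
5. the clamp knob is turned back to locked (value of joint knob below 0.15 rad and value of joint cover below 0.006 m), for 0.2 s.
At the end, for the whole second after the job is handed in: Every portable drive present lies flat (within 0.15 rad) and at rest on the floor of the well, none stacked; the cover is shut within 6 mm; the knob is within 0.15 rad of its locked stop (all of step 3 and all of step 5 and linear speed of each of drive1, drive2, drive3, drive4 below 0.03 m/s); the robot touches nothing.
It fails at once if the big hard disk is moved more than 40 mm (distance of big_drive from where it was at the start of the episode above 0.04 m).
It fails at once if the pen cup is moved more than 40 mm (distance of pen_cup from where it was at the start of the episode above 0.04 m).
It fails at once if the stapler is moved more than 40 mm (distance of stapler from where it was at the start of the episode above 0.04 m).
Of drive1, drive2, drive3, drive4 only 3 to 4 are there at a start; the rules pass over those that are not, and their reading is None.
At some moment in a run one of drive1, drive2, drive3, drive4 may be knocked a few centimetres aside while the robot is not near it.
Once in a run the grip may slacken for a moment while it holds something.
It also fails if it takes over 200 s, if anything falls off the work surface, if the arm or the gripper's body presses on something with over 40 N, if the wrist force passes 120 N, or if a joint passes its speed limit or range.

## Robot

A 6-joint arm with a two-finger parallel gripper is mounted at the origin on the work surface. World frame = base frame: x ahead of the robot, y to its left, z up, the work surface at z = 0. Lengths are in m, angles in degrees, forces in N, time in s.
With the tool pointing down it reaches from about 0.4 to 0.825 m from the base axis. Payload 7 kg.
Tool frame: the origin (TCP) lies midway between the tips of the shut fingers; the grasp point (between the pads) lies 19 mm behind it; z points along the fingers, y is the line along which they close (so a half turn about z gives the same grasp; the last joint's range is limited). The gripper opens to 85 mm and grips with 20 to 120 N. Pads are 22 mm wide; open, the fingers measure 114 mm over their backs; the gripper's body (76 mm by 85 mm) begins 54 mm behind the grasp point. The pads swing forward as they close: fully open they stand 13 mm farther back than shut.
Start: joints at [91.163, 20.546, 0.682, 0, -70.136, -16.507], TCP at [0.179, 0.651, 0.231] pointing down, gripper open.
Joint ranges: [-176.03, 176.03], [-82.01, 121.73], [-58.28, 71.71], [-173.87, 95.51], [-174.79, -0.11], [-173.66, 173.66]. Speed limits (degrees/s): [136.94, 136.94, 172.46, 180, 180, 180].

## Interface

Orientations are given as a 3x3 rotation matrix whose columns are the frame's x, y, z axes.
In Python, from station import observe, snapshot, job_done gives the robot as it stands.
- The arm moves only by the shell command python3 -m creep 'ROWS' [FORCE]. ROWS is JSON, a list of rows, each an object of numbers: "dx", "dy", "dz": the shift along the tool's x, y, z scaled (see below); "wx", "wy", "wz": the turn, a rotation vector about the tool's x, y, z scaled (see below); "grip": the opening, from 0 (shut) to 1 (fully open). A call has 1 to 12 rows; each row shifts and turns the commanded pose from where the row before left it, along the tool's axes as they then stand; what a row does not reach is not made up. The controller multiplies each number of a shift by 0.04 m and each number of a turn by 4 degrees. A row lasts 1/12 s, in which the tool goes at most 41.7 mm and 7.16 degrees, less where a joint would pass 70% of its speed; a pose out of reach is approached as far as the arm can. A call with a number of a shift or a turn outside -1 to 1 is refused whole. A call with a gripper value outside its range is refused whole. The fingers move at their own pace and stop on an object; FORCE is the grip in N (left out, the last holds). Time passes only in rows, so rows that do not move let the fingers close. It gives the time, the measured TCP pose, the force, the opening and the grip force at its end, in the units of the state.
- observe(): the state, without advancing time (a new reading comes with each control period).
- snapshot(name): name is "scene" or "top" or "wrist"; returns a dict with "frame" (480x640x3 uint8, red, green, blue), "fx", "fy", "cx", "cy" (pixels), "pose" (4x4, takes a point from camera to world coordinates). Camera axes: x right, y down, z forward; pixel columns grow to the right and rows downward; lengths in m; the calibration is good to about 2 mm. The wrist camera is an equidistant fisheye: a pixel r from the principal point sees the ray r / f radians off the axis. A picture is of the moment at which its call begins. There is no depth.
- job_done(): hands the job in; it is judged then, once.
The state is a dict: "time_s": time; "joint_positions": joint angles; "joint_velocities": joint speeds; "joint_efforts": joint torques, N m; "ee_pos": TCP position; "tcp_rot": TCP orientation; "wrist_force": force on the tool from outside, world axes, zero at the start; "moment": the same for the moment, N m; "grip_width": opening from 0.0 (shut) to 1.0 (fully open); "finger_force": force on a finger pad.
Only numpy, scipy, OpenCV 4.12 (cv2) and the standard library are available. Lean on these libraries where they do the work, as an engineer would, in place of code of your own. Each camera call takes 0.05 s, during which the arm holds its last target. There are 200 camera calls.

## Working session

There is one attempt and no reset: what is moved stays moved. The work goes in short steps, Python scripts to look and compute and a shell command to move; the robot and the scene stay as the last step left them, time stands still between calls to the robot, and variables do not carry over. Pictures are saved under pics/ and viewed, at most 15 in all, crops included, and the job is handed in when it is done.

```bash
mkdir -p pics; python3 - <<'E'
from station import observe, snapshot
import cv2
s=observe();print(s)
for n in("top","scene"):
    d=snapshot(n);cv2.imwrite(f"pics/{n}0.png",d["frame"][:,:,::-1]);print(n,d["fx"],d["fy"],d["cx"],d["cy"],d["pose"])
E
```

```text
{'time_s': 0.0, 'joint_positions': array([ 9.11649372e+01,  2.05890922e+01,  6.34071963e-01, -1.97170761e-02,
       -7.01343432e+01, -1.65088317e+01]), 'joint_velocities': array([-0.03266284, -0.01975124,  0.03965702, -0.02174503,  0.0930656 ,
        0.13333398]), 'joint_efforts': array([-1.08744935e-03, -5.83323133e+01,  2.93423206e+01,  6.93671599e+00,
       -5.72854755e-03,  1.13393719e-05]), 'ee_pos': array([0.17849132, 0.6504851 , 0.23039364]), 'tcp_rot': array([[ 9.64323984e-01, -2.64724705e-01, -2.91873695e-04],
       [-2.64724832e-01, -9.64322722e-01, -1.56592376e-03],
       [ 1.33078269e-04,  1.58732405e-03, -9.99998731e-01]]), 'wrist_force': array([-0.11604234,  0.61960558,  0.45164501]), 'moment': array([-0.00376252,  0.03565172,  0.02198752]), 'finger_force': 0.0, 'grip_width': 0.9996782958066663}
top 565.360395484523 565.360395484523 316.7431888549417 237.89183394049363 [[ 0.009565   -0.98789226  0.15484635  0.31249636]
 [-0.99994041 -0.01026431 -0.00371722  0.03991255]
 [ 0.00526161 -0.15480157 -0.98793157  1.57415236]
 [ 0.          0.          0.          1.        ]]
scene 455.64516436028333 455.64516436028333 319.4751841975046 238.38650893864425 [[-0.71229798  0.56428972 -0.41738315  0.92174721]
 [ 0.70186053  0.56855723 -0.42910893  0.46526977]
 [-0.00483555 -0.59859818 -0.80103485  0.8251952 ]
 [ 0.          0.          0.          1.        ]]
```

View pics/top0.png

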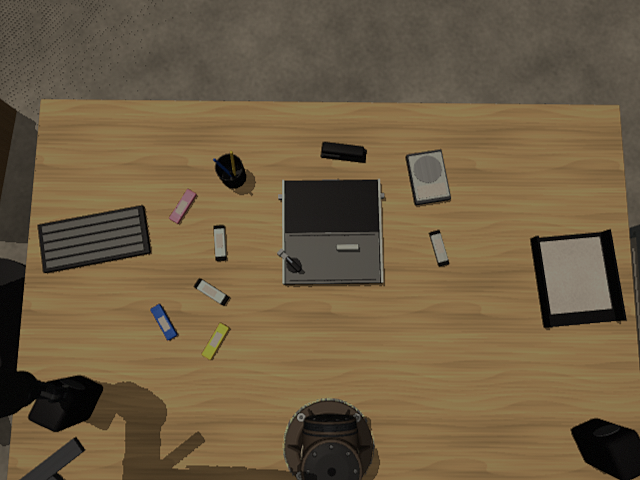

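View pics/scene0.png

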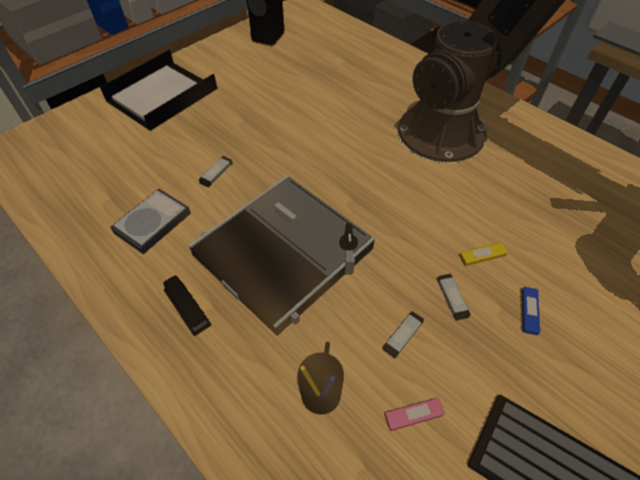

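Candidates (top view): grey drives at (220,243), (212,292) and (439,248). The look-alikes are pink (183,206), blue (164,322) and yellow (216,341). I choose the three grey ones; a fourth could still be hidden near the arm or the cup. The scene view agrees: grey at (404,334), (453,296), (216,170).

```bash
cat > h.py <<'E'
import numpy as np, cv2
from station import observe, snapshot
def ray(d,uv):
    uv=np.atleast_2d(np.asarray(uv,float)); P=d["pose"]
    a=(uv-[d["cx"],d["cy"]])/[d["fx"],d["fy"]]
    if d.get("fish"):
        th=np.linalg.norm(a,axis=1,keepdims=True); a=a/np.maximum(th,1e-9)
        c=np.hstack([a*np.sin(th),np.cos(th)])
    else: c=np.hstack([a,np.ones((len(a),1))])
    return P[:3,3],c@P[:3,:3].T
def toz(d,uv,z):
    o,r=ray(d,uv); return (o+r*((z-o[2])/r[:,2:]))[:,:2]
def snap(n,save=None):
    d=dict(snapshot(n)); d["fish"]=n=="wrist"
    if save: cv2.imwrite(f"pics/{save}.png",d["frame"][:,:,::-1])
    return d
def rect(d,mask,z):
    "min-area rectangles of the blobs of a mask on plane z: centre, size, angle of long side"
    out=[]
    for c in cv2.findContours(mask.astype(np.uint8),cv2.RETR_EXTERNAL,cv2.CHAIN_APPROX_NONE)[0]:
        if cv2.contourArea(c)<80: continue
        p=toz(d,c[:,0],z); b=cv2.boxPoints(cv2.minAreaRect((p*1000).astype(np.float32)))
        e=[b[1]-b[0],b[2]-b[1]]; L=max(e,key=np.linalg.norm); a=np.degrees(np.arctan2(L[1],L[0]))
        a=(a+90)%180-90
        out.append((c[:,0].mean(0).round(),b.mean(0).round(1),sorted(np.linalg.norm(e,axis=1).round()),round(float(a),1)))
    return out
def greymask(d,box,smax=75):
    h=cv2.cvtColor(d["frame"],cv2.COLOR_RGB2HSV); m=np.zeros(h.shape[:2],bool)
    x0,y0,x1,y1=box; m[y0:y1,x0:x1]=((h[...,1]<smax)|(h[...,2]<50))[y0:y1,x0:x1]
    return m
def st():
    s=observe(); R=s["tcp_rot"]; print("t",round(s["time_s"],2),"tcp mm",(s["ee_pos"]*1000).round(1),"yaw",round(float(np.degrees(np.arctan2(R[1,0],R[0,0]))),1),"tilt",R[:2,2].round(3),"j",s["joint_positions"].round(0),"w",round(s["grip_width"]*85,1),"F",s["wrist_force"].round(1),round(s["finger_force"],1)); return s
E
python3 - <<'E'
from h import *
d=snap("top")
for b in [(196,215,245,270),(185,270,240,315),(420,220,460,275),(270,165,400,300),(400,140,460,215),(205,145,255,195),(310,130,375,170)]:
    for r in rect(d,greymask(d,b),.012): print(b,*r)
for n,u in dict(knobtop=(293,263)).items(): print(n,toz(d,u,.07))
print("pull",toz(d,(348,247),.0695))
c=d["frame"][140:360,140:460,::-1]; cv2.imwrite("pics/c0.png",cv2.resize(c,None,fx=2.5,fy=2.5,interpolation=cv2.INTER_CUBIC))
w=snap("wrist","w0"); print(w["fx"],w["cx"],w["cy"],w["pose"])
E
```

```text
(196, 215, 245, 270) [220. 243.] [541.2 305.1] [np.float32(31.0), np.float32(100.0)] 5.5
(185, 270, 240, 315) [211. 292.] [404.6 323.1] [np.float32(30.0), np.float32(100.0)] 58.6
(420, 220, 460, 275) [439. 248.] [ 532.4 -307.3] [np.float32(31.0), np.float32(99.0)] 14.9
(270, 165, 400, 300) [331. 231.] [578.1  -4.3] [np.float32(298.0), np.float32(299.0)] -89.4
(400, 140, 460, 215) [428. 177.] [ 736.4 -280.5] [np.float32(105.0), np.float32(150.0)] 9.7
(205, 145, 255, 195) [231. 169.] [747.4 280.8] [np.float32(75.0), np.float32(103.0)] 26.5
(310, 130, 375, 170) [343. 152.] [807.2 -40.4] [np.float32(48.0), np.float32(128.0)] 83.5
knobtop [[0.47964386 0.09708536]]
pull [[ 0.52442574 -0.04999844]]
371.64829954431775 324.6522034288093 244.95838874762543 [[-0.26448686 -0.92546333 -0.27122745  0.24717745]
 [-0.96438874  0.25411118  0.07336123  0.63348215]
 [ 0.0010288   0.28097178 -0.95971548  0.37197861]
 [ 0.          0.          0.          1.        ]]
```

View pics/c0.png

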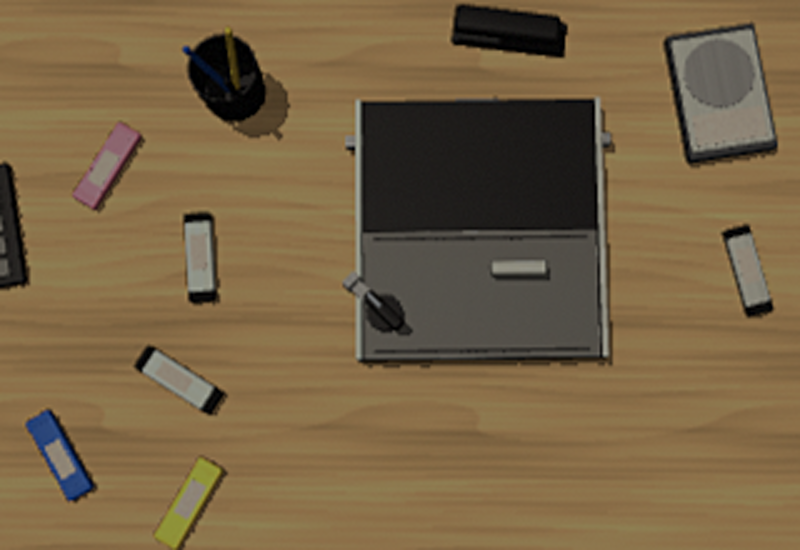

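View pics/w0.png

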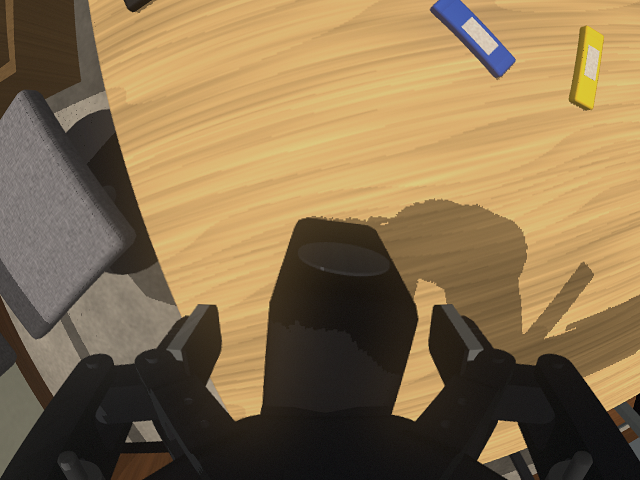

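The close crop shows three white and grey drives with black ends, the knob bar pointing up-left, and the pull at crop (519,268). The wrist view shows no other drive under the arm. The two anchors agree: pull to knob measures (-45,147) mm against (-45,146) expected, so the case yaw is about 0 and its origin is about (574,-10). Next I move over the knob at yaw 45.

```bash
cat >> h.py <<'E'
def go(x,y,z,yaw=None):
    "print the shift (units of 40 mm, tool axes after the turn) and turn (units of 4 deg) to a target in mm"
    s=st(); R=s["tcp_rot"]; cur=np.degrees(np.arctan2(R[1,0],R[0,0])); yaw=cur if yaw is None else yaw
    t=np.radians(yaw); D=np.array([x,y,z])-s["ee_pos"]*1000
    T=np.array([[np.cos(t),np.sin(t),0],[np.sin(t),-np.cos(t),0],[0,0,-1]])
    print("turn wz",round((cur-yaw)/4,2),"shift",(T@D/40).round(2),"rows>=",round(float(np.linalg.norm(D)/40),1))
E
python3 -m creep '[{"wz":-1},{"wz":-1},{"wz":-1},{"wz":-1},{"wz":-1},{"wz":-1},{"wz":-1},{"wz":-1},{"wz":-1},{"wz":-1},{"wz":-1},{"wz":-1}]' 40
python3 -m creep '[{"wz":-1},{"wz":-1},{"wz":-1},{"wz":-0.1},{"dx":-0.28,"dy":0.94},{"dx":-0.28,"dy":0.94},{"dx":-0.28,"dy":0.94},{"dx":-0.28,"dy":0.94},{"dx":-0.28,"dy":0.94},{"dx":-0.28,"dy":0.94},{"dx":-0.28,"dy":0.94},{"dx":-0.28,"dy":0.94}]'
python3 -m creep '[{"dx":-0.28,"dy":0.94},{"dx":-0.28,"dy":0.94},{"dx":-0.28,"dy":0.94},{"dx":-0.28,"dy":0.94},{"dx":-0.28,"dy":0.94},{"dx":-0.28,"dy":0.94},{},{},{}]'
python3 - <<'E'
from h import *
go(480,97,160,45)
snap("wrist","w1"); snap("top","t1")
E
```

```text
t 0.2 tcp mm [178.5 650.7 230.7] yaw -15.4 tilt [-0.    -0.001] j [ 91.  21.   1.  -0. -70. -17.] w 84.8 F [-0.3  0.6 -0.4] 0.0
turn wz -15.09 shift [-4.46 15.12  1.77] rows>= 15.9schema error: expected keys dx, dy, dz, wx, wy, wz, grip
schema error: expected keys dx, dy, dz, wx, wy, wz, grip
schema error: expected keys dx, dy, dz, wx, wy, wz, grip
```

View pics/w1.png

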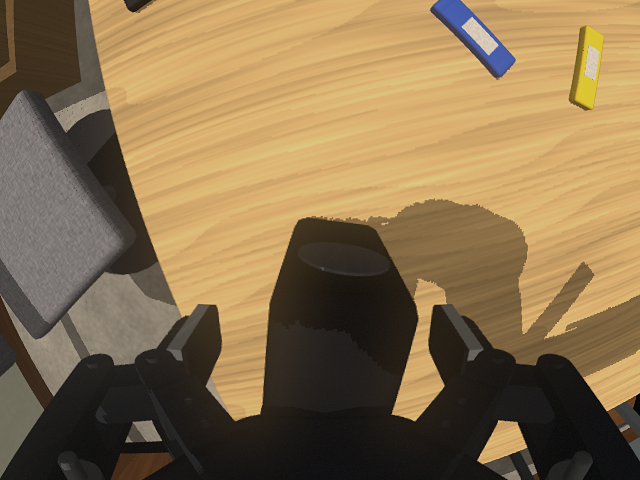

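The arm did not move: every row needs all seven keys. Same moves, typed in full.

```bash
python3 -m creep '[{"dx":0,"dy":0,"dz":0,"wx":0,"wy":0,"wz":-1,"grip":1},{"dx":0,"dy":0,"dz":0,"wx":0,"wy":0,"wz":-1,"grip":1},{"dx":0,"dy":0,"dz":0,"wx":0,"wy":0,"wz":-1,"grip":1},{"dx":0,"dy":0,"dz":0,"wx":0,"wy":0,"wz":-1,"grip":1},{"dx":0,"dy":0,"dz":0,"wx":0,"wy":0,"wz":-1,"grip":1},{"dx":0,"dy":0,"dz":0,"wx":0,"wy":0,"wz":-1,"grip":1},{"dx":0,"dy":0,"dz":0,"wx":0,"wy":0,"wz":-1,"grip":1},{"dx":0,"dy":0,"dz":0,"wx":0,"wy":0,"wz":-1,"grip":1},{"dx":0,"dy":0,"dz":0,"wx":0,"wy":0,"wz":-1,"grip":1},{"dx":0,"dy":0,"dz":0,"wx":0,"wy":0,"wz":-1,"grip":1},{"dx":0,"dy":0,"dz":0,"wx":0,"wy":0,"wz":-1,"grip":1},{"dx":0,"dy":0,"dz":0,"wx":0,"wy":0,"wz":-1,"grip":1}]' 40
python3 -m creep '[{"dx":0,"dy":0,"dz":0,"wx":0,"wy":0,"wz":-1,"grip":1},{"dx":0,"dy":0,"dz":0,"wx":0,"wy":0,"wz":-1,"grip":1},{"dx":0,"dy":0,"dz":0,"wx":0,"wy":0,"wz":-1,"grip":1},{"dx":0,"dy":0,"dz":0,"wx":0,"wy":0,"wz":-0.1,"grip":1},{"dx":-0.28,"dy":0.94,"dz":0,"wx":0,"wy":0,"wz":0,"grip":1},{"dx":-0.28,"dy":0.94,"dz":0,"wx":0,"wy":0,"wz":0,"grip":1},{"dx":-0.28,"dy":0.94,"dz":0,"wx":0,"wy":0,"wz":0,"grip":1},{"dx":-0.28,"dy":0.94,"dz":0,"wx":0,"wy":0,"wz":0,"grip":1},{"dx":-0.28,"dy":0.94,"dz":0,"wx":0,"wy":0,"wz":0,"grip":1},{"dx":-0.28,"dy":0.94,"dz":0,"wx":0,"wy":0,"wz":0,"grip":1},{"dx":-0.28,"dy":0.94,"dz":0,"wx":0,"wy":0,"wz":0,"grip":1},{"dx":-0.28,"dy":0.94,"dz":0,"wx":0,"wy":0,"wz":0,"grip":1}]'
python3 -m creep '[{"dx":-0.28,"dy":0.94,"dz":0,"wx":0,"wy":0,"wz":0,"grip":1},{"dx":-0.28,"dy":0.94,"dz":0,"wx":0,"wy":0,"wz":0,"grip":1},{"dx":-0.28,"dy":0.94,"dz":0,"wx":0,"wy":0,"wz":0,"grip":1},{"dx":-0.28,"dy":0.94,"dz":0,"wx":0,"wy":0,"wz":0,"grip":1},{"dx":-0.28,"dy":0.94,"dz":0,"wx":0,"wy":0,"wz":0,"grip":1},{"dx":0,"dy":0,"dz":0,"wx":0,"wy":0,"wz":0,"grip":1},{"dx":0,"dy":0,"dz":0,"wx":0,"wy":0,"wz":0,"grip":1}]'
python3 - <<'E'
from h import *
go(480,97,160,45)
snap("wrist","w2")
E
```

```text
time_s: 1.3
ee_pos: [0.1786, 0.6508, 0.2312]
tcp_rot: [[0.84, 0.543, -0.0], [0.543, -0.84, -0.0], [-0.0, 0.0, -1.0]]
wrist_force: [0.1, 0.0, -0.6]
grip_width: 1.0
finger_force: 0.0
time_s: 2.3
ee_pos: [0.3287, 0.3732, 0.2316]
tcp_rot: [[0.708, 0.706, 0.0], [0.706, -0.708, 0.001], [0.001, -0.0, -1.0]]
wrist_force: [1.3, 0.3, 0.1]
grip_width: 1.0
finger_force: 0.0
time_s: 2.88
ee_pos: [0.4225, 0.2007, 0.2315]
tcp_rot: [[0.711, 0.704, 0.0], [0.704, -0.711, 0.0], [0.0, -0.0, -1.0]]
wrist_force: [-0.1, -0.1, 0.0]
grip_width: 1.003
finger_force: 0.0
t 2.88 tcp mm [422.5 200.7 231.5] yaw 44.7 tilt [0. 0.] j [ 50.   1. -24.  -0. -65.  85.] w 85.2 F [-0.1 -0.1  0. ] 0.0
turn wz -0.07 shift [-0.82  2.85  1.79] rows>= 3.5
```

View pics/w2.png

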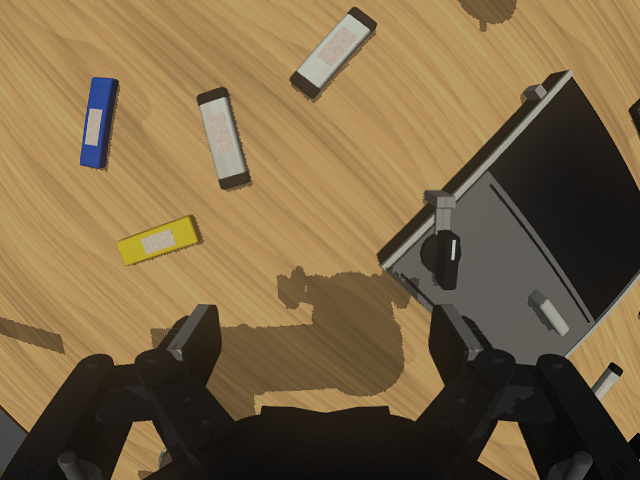

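The wrist view shows the knob bar at about (450,260), its tongue end at the keeper (437,198), the pull at (548,312), two drives at (223,138) and (333,52), and blue and yellow as expected.

```bash
python3 -m creep '[{"dx":-0.28,"dy":0.95,"dz":0.3,"wx":0,"wy":0,"wz":0,"grip":1},{"dx":-0.28,"dy":0.95,"dz":0.3,"wx":0,"wy":0,"wz":0,"grip":1},{"dx":-0.26,"dy":0.95,"dz":0.3,"wx":0,"wy":0,"wz":-0.07,"grip":1},{"dx":0,"dy":0,"dz":0.5,"wx":0,"wy":0,"wz":0,"grip":1},{"dx":0,"dy":0,"dz":0.3,"wx":0,"wy":0,"wz":0,"grip":1},{"dx":0,"dy":0,"dz":0,"wx":0,"wy":0,"wz":0,"grip":1},{"dx":0,"dy":0,"dz":0,"wx":0,"wy":0,"wz":0,"grip":1}]'
python3 - <<'E'
from h import *
st(); d=snap("wrist","w3"); print(d["pose"].round(3))
cv2.imwrite("pics/w3c.png",cv2.resize(d["frame"][150:480,150:500,::-1],None,fx=1.6,fy=1.6))
E
```

```text
time_s: 3.52
ee_pos: [0.479, 0.0996, 0.1631]
tcp_rot: [[0.702, 0.712, -0.001], [0.712, -0.702, -0.001], [-0.001, -0.0, -1.0]]
wrist_force: [0.2, 0.2, 0.8]
grip_width: 0.999
finger_force: 0.0
t 3.52 tcp mm [479.   99.6 163.1] yaw 45.4 tilt [-0.001 -0.001] j [ 35.   6. -28.   0. -56. 101.] w 85.0 F [0.2 0.2 0.8] 0.0
[[ 0.712 -0.674 -0.198  0.529]
 [-0.702 -0.683 -0.201  0.152]
 [-0.     0.282 -0.959  0.304]
 [ 0.     0.     0.     1.   ]]
```

View pics/w3c.png

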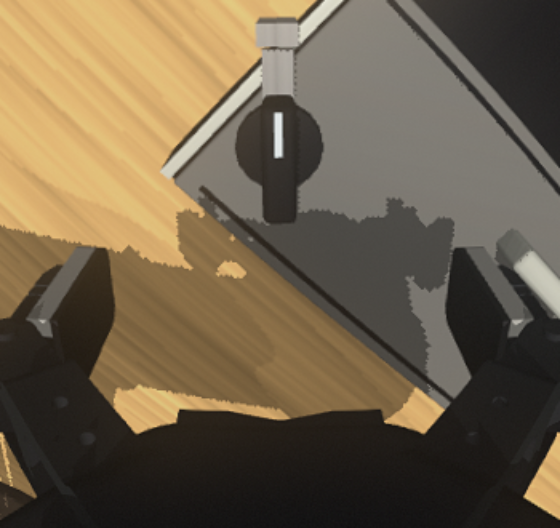

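The bar top centre is at crop (280,155), full-frame (324.7,247). The bar stands upright in the image, so the yaw is right, and the tongue points to the keeper.

```bash
python3 - <<'E'
from h import *
d=snap("wrist"); k=toz(d,(324.7,246.9),.0795)[0]*1000; print(k)
print("bar ends",toz(d,[(324.7,210.6),(324.7,283)],.0795)*1000)
go(k[0],k[1],55,45)
E
```

```text
[482.09441856 104.49944307]
bar ends [[498.51851191 121.17422313]
 [464.78147691  86.92196636]]
t 3.62 tcp mm [479.7 100.2 164.3] yaw 45.4 tilt [0.001 0.   ] j [ 35.   6. -28.   0. -56. 101.] w 85.2 F [-0.   0.2  0. ] 0.0
turn wz 0.11 shift [ 0.12 -0.03  2.73] rows>= 2.7
```

```bash
python3 -m creep '[{"dx":0.1,"dy":-0.03,"dz":0.8,"wx":0,"wy":0,"wz":0.1,"grip":1},{"dx":0,"dy":0,"dz":0.8,"wx":0,"wy":0,"wz":0,"grip":1},{"dx":0,"dy":0,"dz":0.8,"wx":0,"wy":0,"wz":0,"grip":1},{"dx":0,"dy":0,"dz":0.33,"wx":0,"wy":0,"wz":0,"grip":1},{"dx":0,"dy":0,"dz":0,"wx":0,"wy":0,"wz":0,"grip":1},{"dx":0,"dy":0,"dz":0,"wx":0,"wy":0,"wz":0,"grip":0},{"dx":0,"dy":0,"dz":0,"wx":0,"wy":0,"wz":0,"grip":0},{"dx":0,"dy":0,"dz":0,"wx":0,"wy":0,"wz":0,"grip":0},{"dx":0,"dy":0,"dz":0,"wx":0,"wy":0,"wz":0,"grip":0},{"dx":0,"dy":0,"dz":0,"wx":0,"wy":0,"wz":0,"grip":0},{"dx":0,"dy":0,"dz":0,"wx":0,"wy":0,"wz":0,"grip":0},{"dx":0,"dy":0,"dz":0,"wx":0,"wy":0,"wz":0,"grip":0}]' 40
python3 -c 'from h import *;st()'
```

```text
time_s: 4.62
ee_pos: [0.4817, 0.1027, 0.0549]
tcp_rot: [[0.708, 0.706, 0.001], [0.706, -0.708, 0.001], [0.001, 0.0, -1.0]]
wrist_force: [-2.1, 0.7, 6.6]
grip_width: 0.153
finger_force: 44.3
t 4.62 tcp mm [481.7 102.7  54.9] yaw 44.9 tilt [0.001 0.001] j [ 35.  15. -35.   0. -40. 100.] w 13.0 F [-2.1  0.7  6.6] 44.3
```

```bash
python3 -m creep '[{"dx":0,"dy":0,"dz":0,"wx":0,"wy":0,"wz":1,"grip":0},{"dx":0,"dy":0,"dz":0,"wx":0,"wy":0,"wz":1,"grip":0},{"dx":0,"dy":0,"dz":0,"wx":0,"wy":0,"wz":1,"grip":0},{"dx":0,"dy":0,"dz":0,"wx":0,"wy":0,"wz":1,"grip":0},{"dx":0,"dy":0,"dz":0,"wx":0,"wy":0,"wz":1,"grip":0},{"dx":0,"dy":0,"dz":0,"wx":0,"wy":0,"wz":1,"grip":0},{"dx":0,"dy":0,"dz":0,"wx":0,"wy":0,"wz":1,"grip":0},{"dx":0,"dy":0,"dz":0,"wx":0,"wy":0,"wz":1,"grip":0},{"dx":0,"dy":0,"dz":0,"wx":0,"wy":0,"wz":1,"grip":0},{"dx":0,"dy":0,"dz":0,"wx":0,"wy":0,"wz":1,"grip":0}]'
python3 -m creep '[{"dx":0,"dy":0,"dz":0,"wx":0,"wy":0,"wz":1,"grip":0},{"dx":0,"dy":0,"dz":0,"wx":0,"wy":0,"wz":1,"grip":0},{"dx":0,"dy":0,"dz":0,"wx":0,"wy":0,"wz":1,"grip":0},{"dx":0,"dy":0,"dz":0,"wx":0,"wy":0,"wz":1,"grip":0},{"dx":0,"dy":0,"dz":0,"wx":0,"wy":0,"wz":1,"grip":0},{"dx":0,"dy":0,"dz":0,"wx":0,"wy":0,"wz":1,"grip":0},{"dx":0,"dy":0,"dz":0,"wx":0,"wy":0,"wz":1,"grip":0},{"dx":0,"dy":0,"dz":0,"wx":0,"wy":0,"wz":1,"grip":0},{"dx":0,"dy":0,"dz":0,"wx":0,"wy":0,"wz":1,"grip":0},{"dx":0,"dy":0,"dz":0,"wx":0,"wy":0,"wz":1,"grip":0},{"dx":0,"dy":0,"dz":0,"wx":0,"wy":0,"wz":0,"grip":0},{"dx":0,"dy":0,"dz":0,"wx":0,"wy":0,"wz":0,"grip":0}]'
python3 -c 'from h import *;s=st();print(s["moment"])'
```

```text
time_s: 5.45
ee_pos: [0.4828, 0.0998, 0.055]
tcp_rot: [[0.996, 0.084, 0.002], [0.084, -0.996, -0.004], [0.001, 0.004, -1.0]]
wrist_force: [12.8, -21.6, 2.4]
grip_width: 0.147
finger_force: 43.8
time_s: 6.45
ee_pos: [0.4816, 0.0967, 0.055]
tcp_rot: [[0.819, -0.573, -0.001], [-0.573, -0.819, -0.008], [0.004, 0.007, -1.0]]
wrist_force: [15.0, -35.3, 6.8]
grip_width: 0.151
finger_force: 44.8
t 6.45 tcp mm [481.6  96.7  55. ] yaw -35.0 tilt [-0.001 -0.008] j [ 35.  15. -35.   1. -41.  20.] w 12.9 F [ 15.  -35.3   6.8] 44.8
[-13.17296758  -5.5502492    0.55826108]
```

The knob is at the free stop: yaw is -35, 80° turned. The side force shows its true axis lies near y 96, which fits the top-view estimate. Next the pull, expected at (525,-50).

```bash
python3 -m creep '[{"dx":0,"dy":0,"dz":0,"wx":0,"wy":0,"wz":0,"grip":1},{"dx":0,"dy":0,"dz":0,"wx":0,"wy":0,"wz":0,"grip":1},{"dx":0,"dy":0,"dz":0,"wx":0,"wy":0,"wz":0,"grip":1},{"dx":0,"dy":0,"dz":0,"wx":0,"wy":0,"wz":0,"grip":1},{"dx":0,"dy":0,"dz":-0.9,"wx":0,"wy":0,"wz":0,"grip":1},{"dx":0,"dy":0,"dz":-0.9,"wx":0,"wy":0,"wz":0,"grip":1},{"dx":0,"dy":0,"dz":-0.7,"wx":0,"wy":0,"wz":0,"grip":1},{"dx":0,"dy":0,"dz":0,"wx":0,"wy":0,"wz":0,"grip":1}]'
python3 -m creep '[{"dx":0,"dy":0,"dz":0,"wx":0,"wy":0,"wz":1,"grip":1},{"dx":0,"dy":0,"dz":0,"wx":0,"wy":0,"wz":1,"grip":1},{"dx":0,"dy":0,"dz":0,"wx":0,"wy":0,"wz":1,"grip":1},{"dx":0,"dy":0,"dz":0,"wx":0,"wy":0,"wz":1,"grip":1},{"dx":0,"dy":0,"dz":0,"wx":0,"wy":0,"wz":1,"grip":1},{"dx":0,"dy":0,"dz":0,"wx":0,"wy":0,"wz":1,"grip":1},{"dx":0,"dy":0,"dz":0,"wx":0,"wy":0,"wz":1,"grip":1},{"dx":0,"dy":0,"dz":0,"wx":0,"wy":0,"wz":1,"grip":1},{"dx":0,"dy":0,"dz":0,"wx":0,"wy":0,"wz":1,"grip":1},{"dx":0,"dy":0,"dz":0,"wx":0,"wy":0,"wz":1,"grip":1},{"dx":0,"dy":0,"dz":0,"wx":0,"wy":0,"wz":1,"grip":1},{"dx":0,"dy":0,"dz":0,"wx":0,"wy":0,"wz":1,"grip":1}]'
python3 -m creep '[{"dx":0,"dy":0,"dz":0,"wx":0,"wy":0,"wz":1,"grip":1},{"dx":0,"dy":0,"dz":0,"wx":0,"wy":0,"wz":0.75,"grip":1},{"dx":0.9,"dy":-0.27,"dz":0,"wx":0,"wy":0,"wz":0,"grip":1},{"dx":0.9,"dy":-0.27,"dz":0,"wx":0,"wy":0,"wz":0,"grip":1},{"dx":0.9,"dy":-0.27,"dz":0,"wx":0,"wy":0,"wz":0,"grip":1},{"dx":0.9,"dy":-0.27,"dz":0,"wx":0,"wy":0,"wz":0,"grip":1},{"dx":0,"dy":0,"dz":0,"wx":0,"wy":0,"wz":0,"grip":1},{"dx":0,"dy":0,"dz":0,"wx":0,"wy":0,"wz":0,"grip":1}]'
python3 - <<'E'
from h import *
go(525,-50,50,-90); snap("wrist","w4")
E
```

```text
time_s: 7.12
ee_pos: [0.4843, 0.1045, 0.16]
tcp_rot: [[0.82, -0.573, 0.009], [-0.573, -0.82, 0.004], [0.005, -0.008, -1.0]]
wrist_force: [1.2, 0.4, -1.3]
grip_width: 1.002
finger_force: 0.0
time_s: 8.12
ee_pos: [0.4811, 0.1031, 0.1541]
tcp_rot: [[0.118, -0.993, 0.0], [-0.993, -0.118, 0.0], [-0.0, -0.0, -1.0]]
wrist_force: [-0.3, 0.7, 0.4]
grip_width: 0.999
finger_force: 0.0
time_s: 8.78
ee_pos: [0.5244, -0.0429, 0.1537]
tcp_rot: [[-0.004, -1.0, -0.0], [-1.0, 0.004, 0.0], [-0.0, 0.0, -1.0]]
wrist_force: [-1.0, -0.2, -0.6]
grip_width: 1.003
finger_force: 0.0
t 8.78 tcp mm [524.4 -42.9 153.7] yaw -90.2 tilt [-0.  0.] j [ 17.  10. -24.  -0. -55. -17.] w 85.3 F [-1.  -0.2 -0.6] 0.0
turn wz -0.06 shift [ 0.18 -0.01  2.59] rows>= 2.6
```

View pics/w4.png

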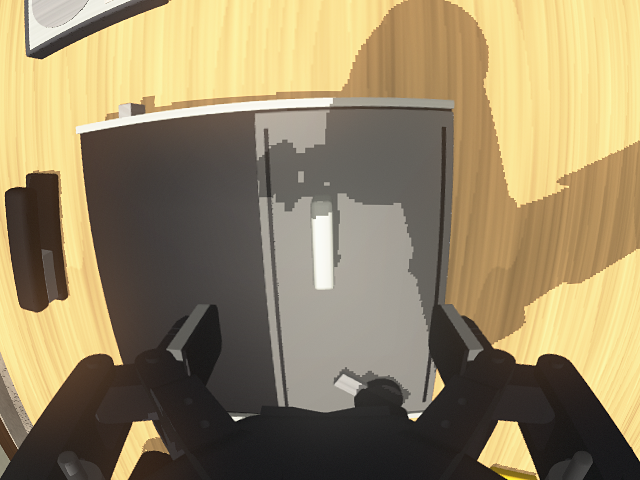

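The knob's tongue at (345,383) now points inward, so the knob is free. The pull's top runs from about (322,203) to (324,289), between the fingers.

```bash
python3 - <<'E'
from h import *
d=snap("wrist"); g=d["frame"]; m=(g.min(2)>215); m[:195]=0;m[300:]=0;m[:,:300]=0;m[:,345:]=0
print(rect(d,m,.0695)); print(toz(d,[(448,115),(427,395)],.0395)*1000)
E
```

```text
[(array([322., 250.]), array([525.7, -41.4], dtype=float32), [np.float32(11.0), np.float32(48.0)], -88.5)]
[[ 437.25780317 -131.34550893]
 [ 432.59234733  103.52912803]]
```

```bash
python3 -m creep '[{"dx":0.1,"dy":0,"dz":0.8,"wx":0,"wy":0,"wz":-0.3,"grip":1},{"dx":0,"dy":0,"dz":0.8,"wx":0,"wy":0,"wz":0,"grip":1},{"dx":0,"dy":0,"dz":0.8,"wx":0,"wy":0,"wz":0,"grip":1},{"dx":0,"dy":0,"dz":0.18,"wx":0,"wy":0,"wz":0,"grip":1},{"dx":0,"dy":0,"dz":0,"wx":0,"wy":0,"wz":0,"grip":0},{"dx":0,"dy":0,"dz":0,"wx":0,"wy":0,"wz":0,"grip":0},{"dx":0,"dy":0,"dz":0,"wx":0,"wy":0,"wz":0,"grip":0},{"dx":0,"dy":0,"dz":0,"wx":0,"wy":0,"wz":0,"grip":0},{"dx":0,"dy":0,"dz":0,"wx":0,"wy":0,"wz":0,"grip":0},{"dx":0,"dy":0,"dz":0,"wx":0,"wy":0,"wz":0,"grip":0},{"dx":0,"dy":0,"dz":0,"wx":0,"wy":0,"wz":0,"grip":0}]'
python3 -m creep '[{"dx":0,"dy":-0.3,"dz":0,"wx":0,"wy":0,"wz":0,"grip":0},{"dx":0,"dy":-0.4,"dz":0,"wx":0,"wy":0,"wz":0,"grip":0},{"dx":0,"dy":-0.4,"dz":0,"wx":0,"wy":0,"wz":0,"grip":0},{"dx":0,"dy":-0.4,"dz":0,"wx":0,"wy":0,"wz":0,"grip":0},{"dx":0,"dy":-0.4,"dz":0,"wx":0,"wy":0,"wz":0,"grip":0},{"dx":0,"dy":-0.4,"dz":0,"wx":0,"wy":0,"wz":0,"grip":0},{"dx":0,"dy":-0.4,"dz":0,"wx":0,"wy":0,"wz":0,"grip":0},{"dx":0,"dy":-0.4,"dz":0,"wx":0,"wy":0,"wz":0,"grip":0},{"dx":0,"dy":-0.3,"dz":0,"wx":0,"wy":0,"wz":0,"grip":0},{"dx":0,"dy":0,"dz":0,"wx":0,"wy":0,"wz":0,"grip":0},{"dx":0,"dy":0,"dz":0,"wx":0,"wy":0,"wz":0,"grip":0}]'
python3 -c 'from h import *;st()'
```

```text
time_s: 9.8
ee_pos: [0.5259, -0.0453, 0.0523]
tcp_rot: [[0.02, -1.0, 0.004], [-1.0, -0.02, 0.001], [-0.0, -0.004, -1.0]]
wrist_force: [0.9, 0.3, 7.7]
grip_width: 0.152
finger_force: 45.1
time_s: 10.72
ee_pos: [0.6608, -0.0423, 0.0524]
tcp_rot: [[0.02, -1.0, 0.001], [-1.0, -0.02, 0.001], [-0.0, -0.001, -1.0]]
wrist_force: [-2.6, 4.1, 9.7]
grip_width: 0.15
finger_force: 45.5
t 10.72 tcp mm [660.8 -42.3  52.4] yaw -88.9 tilt [0.001 0.001] j [ 13.  28. -13.  -0. -49. -12.] w 12.7 F [-2.6  4.1  9.7] 45.5
```

```bash
python3 -m creep '[{"dx":0,"dy":0,"dz":0,"wx":0,"wy":0,"wz":0,"grip":1},{"dx":0,"dy":0,"dz":0,"wx":0,"wy":0,"wz":0,"grip":1},{"dx":0,"dy":0,"dz":0,"wx":0,"wy":0,"wz":0,"grip":1},{"dx":0,"dy":0,"dz":0,"wx":0,"wy":0,"wz":0,"grip":1},{"dx":0,"dy":0,"dz":-0.9,"wx":0,"wy":0,"wz":0,"grip":1},{"dx":0,"dy":0,"dz":-0.9,"wx":0,"wy":0,"wz":0,"grip":1},{"dx":0,"dy":0,"dz":-0.7,"wx":0,"wy":0,"wz":-1,"grip":1},{"dx":0,"dy":0,"dz":0,"wx":0,"wy":0,"wz":-1,"grip":1},{"dx":0,"dy":0,"dz":0,"wx":0,"wy":0,"wz":-1,"grip":1},{"dx":0,"dy":0,"dz":0,"wx":0,"wy":0,"wz":-1,"grip":1},{"dx":0,"dy":0,"dz":0,"wx":0,"wy":0,"wz":-1,"grip":1},{"dx":0,"dy":0,"dz":0,"wx":0,"wy":0,"wz":-1,"grip":1}]'
python3 -m creep '[{"dx":0,"dy":0,"dz":0,"wx":0,"wy":0,"wz":-1,"grip":1},{"dx":0,"dy":0,"dz":0,"wx":0,"wy":0,"wz":-1,"grip":1},{"dx":0,"dy":0,"dz":0,"wx":0,"wy":0,"wz":-1,"grip":1},{"dx":0,"dy":0,"dz":0,"wx":0,"wy":0,"wz":-1,"grip":1},{"dx":0,"dy":0,"dz":0,"wx":0,"wy":0,"wz":-1,"grip":1},{"dx":0,"dy":0,"dz":0,"wx":0,"wy":0,"wz":-1,"grip":1},{"dx":0,"dy":0,"dz":0,"wx":0,"wy":0,"wz":-1,"grip":1},{"dx":0,"dy":0,"dz":0,"wx":0,"wy":0,"wz":-1,"grip":1},{"dx":0,"dy":0,"dz":0,"wx":0,"wy":0,"wz":-1,"grip":1},{"dx":0,"dy":0,"dz":0,"wx":0,"wy":0,"wz":-1,"grip":1},{"dx":0,"dy":0,"dz":0,"wx":0,"wy":0,"wz":-1,"grip":1},{"dx":0,"dy":0,"dz":0,"wx":0,"wy":0,"wz":-1,"grip":1}]'
python3 -m creep '[{"dx":0,"dy":0,"dz":0,"wx":0,"wy":0,"wz":-1,"grip":1},{"dx":0,"dy":0,"dz":0,"wx":0,"wy":0,"wz":-1,"grip":1},{"dx":0,"dy":0,"dz":0,"wx":0,"wy":0,"wz":-1,"grip":1},{"dx":0,"dy":0,"dz":0,"wx":0,"wy":0,"wz":-1,"grip":1},{"dx":0,"dy":0,"dz":0,"wx":0,"wy":0,"wz":-1,"grip":1},{"dx":0,"dy":0,"dz":0,"wx":0,"wy":0,"wz":-1,"grip":1},{"dx":0,"dy":0,"dz":0,"wx":0,"wy":0,"wz":-1,"grip":1},{"dx":0,"dy":0,"dz":0,"wx":0,"wy":0,"wz":-1,"grip":1},{"dx":0,"dy":0,"dz":0,"wx":0,"wy":0,"wz":0,"grip":1}]'
python3 - <<'E'
from h import *
go(532.4,-307,150,14.9); d=snap("top","t5")
for b in [(190,212,250,315),(405,217,470,280)]:
    for r in rect(d,greymask(d,b),.012): print(*r)
E
```

```text
time_s: 11.72
ee_pos: [0.66, -0.043, 0.1508]
tcp_rot: [[0.428, -0.904, -0.0], [-0.904, -0.428, -0.0], [-0.0, 0.0, -1.0]]
wrist_force: [0.0, -0.2, 0.2]
grip_width: 1.002
finger_force: 0.0
time_s: 12.72
ee_pos: [0.66, -0.043, 0.1506]
tcp_rot: [[0.958, -0.287, -0.001], [-0.287, -0.958, -0.0], [-0.001, 0.0, -1.0]]
wrist_force: [0.4, -0.3, -0.1]
grip_width: 0.997
finger_force: 0.0
time_s: 13.47
ee_pos: [0.66, -0.043, 0.1506]
tcp_rot: [[0.965, 0.264, -0.001], [0.264, -0.965, -0.0], [-0.001, -0.0, -1.0]]
wrist_force: [-0.1, 0.3, 0.7]
grip_width: 0.999
finger_force: 0.0
t 13.47 tcp mm [660.  -43.  150.6] yaw 15.3 tilt [-0.001 -0.   ] j [ 13.  23.  -7.  -0. -60.  92.] w 84.9 F [-0.1  0.3  0.7] 0.0
turn wz 0.1 shift [-4.78  5.56  0.02] rows>= 7.3
[212. 292.] [404.4 322.8] [np.float32(30.0), np.float32(100.0)] 58.6
[220. 243.] [540.3 305. ] [np.float32(31.0), np.float32(98.0)] 5.3
[246. 244.] [538.2 231.2] [np.float32(11.0), np.float32(185.0)] 10.2
[439. 248.] [ 532.8 -307.2] [np.float32(31.0), np.float32(98.0)] 14.7
```

View pics/t5.png

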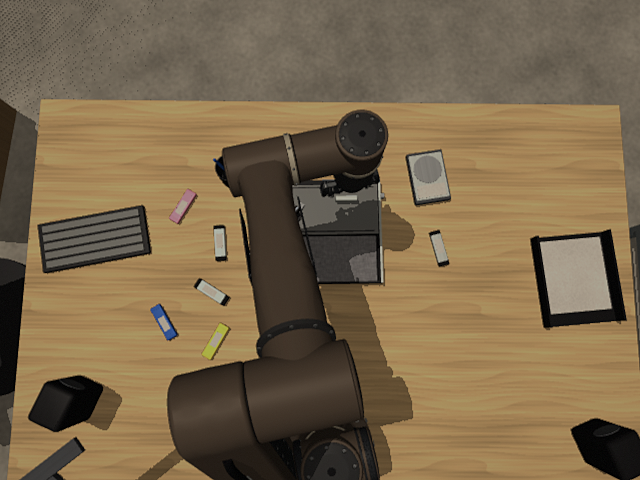

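The cover is fully open and the well is empty; the drives are at (220,243), (212,292), (439,248), all unmoved, and no fourth shows. Next is the right one at (532.6,-307), angle 14.8.

```bash
python3 -m creep '[{"dx":-0.6,"dy":0.7,"dz":0,"wx":0,"wy":0,"wz":0.12,"grip":1},{"dx":-0.6,"dy":0.7,"dz":0,"wx":0,"wy":0,"wz":0,"grip":1},{"dx":-0.6,"dy":0.7,"dz":0,"wx":0,"wy":0,"wz":0,"grip":1},{"dx":-0.6,"dy":0.7,"dz":0,"wx":0,"wy":0,"wz":0,"grip":1},{"dx":-0.6,"dy":0.7,"dz":0,"wx":0,"wy":0,"wz":0,"grip":1},{"dx":-0.6,"dy":0.7,"dz":0,"wx":0,"wy":0,"wz":0,"grip":1},{"dx":-0.6,"dy":0.7,"dz":0,"wx":0,"wy":0,"wz":0,"grip":1},{"dx":-0.58,"dy":0.66,"dz":0,"wx":0,"wy":0,"wz":0,"grip":1},{"dx":0,"dy":0,"dz":0,"wx":0,"wy":0,"wz":0,"grip":1},{"dx":0,"dy":0,"dz":0,"wx":0,"wy":0,"wz":0,"grip":1},{"dx":0,"dy":0,"dz":0,"wx":0,"wy":0,"wz":0,"grip":1}]'
python3 - <<'E'
from h import *
d=snap("wrist","w6"); 
for r in rect(d,greymask(d,(250,150,400,380)),.012): print(*r)
go(532.6,-307,3,14.8)
E
```

```text
time_s: 14.43
ee_pos: [0.5317, -0.3068, 0.1509]
tcp_rot: [[0.968, 0.251, 0.0], [0.251, -0.968, 0.0], [0.0, -0.0, -1.0]]
wrist_force: [0.1, 0.8, -0.7]
grip_width: 0.997
finger_force: 0.0
[324. 234.] [ 527.1 -305.6] [np.float32(30.0), np.float32(88.0)] 14.9
t 14.48 tcp mm [ 532.  -306.2  150.9] yaw 14.6 tilt [0. 0.] j [-12.  18. -14.  -0. -58. 116.] w 85.2 F [0.8 0.1 1.2] 0.0
turn wz -0.05 shift [0.01 0.02 3.7 ] rows>= 3.7
```

```bash
python3 -m creep '[{"dx":0,"dy":0,"dz":0.9,"wx":0,"wy":0,"wz":0,"grip":1},{"dx":0,"dy":0,"dz":0.9,"wx":0,"wy":0,"wz":0,"grip":1},{"dx":0,"dy":0,"dz":0.9,"wx":0,"wy":0,"wz":0,"grip":1},{"dx":0,"dy":0,"dz":0.6,"wx":0,"wy":0,"wz":0,"grip":1},{"dx":0,"dy":0,"dz":0.4,"wx":0,"wy":0,"wz":0,"grip":1},{"dx":0,"dy":0,"dz":0,"wx":0,"wy":0,"wz":0,"grip":0},{"dx":0,"dy":0,"dz":0,"wx":0,"wy":0,"wz":0,"grip":0},{"dx":0,"dy":0,"dz":0,"wx":0,"wy":0,"wz":0,"grip":0},{"dx":0,"dy":0,"dz":0,"wx":0,"wy":0,"wz":0,"grip":0},{"dx":0,"dy":0,"dz":0,"wx":0,"wy":0,"wz":0,"grip":0},{"dx":0,"dy":0,"dz":0,"wx":0,"wy":0,"wz":0,"grip":0}]' 60
python3 -m creep '[{"dx":0,"dy":0,"dz":-0.5,"wx":0,"wy":0,"wz":0,"grip":0},{"dx":0,"dy":0,"dz":-0.8,"wx":0,"wy":0,"wz":0,"grip":0},{"dx":0,"dy":0,"dz":-0.8,"wx":0,"wy":0,"wz":0,"grip":0},{"dx":0,"dy":0,"dz":-0.4,"wx":0,"wy":0,"wz":0,"grip":0},{"dx":0,"dy":0,"dz":0,"wx":0,"wy":0,"wz":0,"grip":0},{"dx":0,"dy":0,"dz":0,"wx":0,"wy":0,"wz":0,"grip":0}]'
python3 - <<'E'
from h import *
O=np.array([574.7,-6.5]);t=np.radians(1.2);R=np.array([[np.cos(t),-np.sin(t)],[np.sin(t),np.cos(t)]])
p=O+R@[-75,-80]; print(p); go(*p,100,1.2)
E
```

```text
time_s: 15.4
ee_pos: [0.5333, -0.3068, 0.0049]
tcp_rot: [[0.967, 0.253, 0.003], [0.253, -0.967, -0.001], [0.003, 0.002, -1.0]]
wrist_force: [0.6, 1.8, 6.4]
grip_width: 0.33
finger_force: 60.0
time_s: 15.9
ee_pos: [0.5324, -0.3066, 0.1046]
tcp_rot: [[0.968, 0.253, 0.003], [0.253, -0.968, -0.0], [0.003, 0.001, -1.0]]
wrist_force: [-0.9, -0.4, -1.0]
grip_width: 0.332
finger_force: 59.6
[501.39184233 -88.05313617]
t 15.9 tcp mm [ 532.4 -306.6  104.6] yaw 14.6 tilt [ 0.003 -0.   ] j [-12.  21. -17.  -0. -52. 116.] w 28.3 F [-0.9 -0.4 -1. ] 59.6
turn wz 3.36 shift [-0.66 -5.48  0.12] rows>= 5.5
```

```bash
python3 -m creep '[{"dx":0,"dy":0,"dz":0,"wx":0,"wy":0,"wz":0.9,"grip":0},{"dx":0,"dy":0,"dz":0,"wx":0,"wy":0,"wz":0.9,"grip":0},{"dx":0,"dy":0,"dz":0,"wx":0,"wy":0,"wz":0.9,"grip":0},{"dx":0,"dy":0,"dz":0,"wx":0,"wy":0,"wz":0.66,"grip":0},{"dx":-0.11,"dy":-0.9,"dz":0,"wx":0,"wy":0,"wz":0,"grip":0},{"dx":-0.11,"dy":-0.9,"dz":0,"wx":0,"wy":0,"wz":0,"grip":0},{"dx":-0.11,"dy":-0.9,"dz":0,"wx":0,"wy":0,"wz":0,"grip":0},{"dx":-0.11,"dy":-0.9,"dz":0,"wx":0,"wy":0,"wz":0,"grip":0},{"dx":-0.11,"dy":-0.9,"dz":0,"wx":0,"wy":0,"wz":0,"grip":0},{"dx":-0.11,"dy":-0.9,"dz":0,"wx":0,"wy":0,"wz":0,"grip":0},{"dx":0,"dy":0,"dz":0,"wx":0,"wy":0,"wz":0,"grip":0},{"dx":0,"dy":0,"dz":0,"wx":0,"wy":0,"wz":0,"grip":0}]'
python3 - <<'E'
from h import *
st(); d=snap("wrist","w7"); d=snap("top","t7")
cv2.imwrite("pics/t7c.png",np.vstack([cv2.resize(d["frame"][170:300,260:400,::-1],None,fx=2.2,fy=2.2,interpolation=cv2.INTER_CUBIC)]))
a=cv2.imread("pics/w7.png");b=cv2.imread("pics/t7c.png");b=cv2.resize(b,(308,286));o=np.zeros((480,800,3),np.uint8);o[:,:]=0;a=cv2.resize(a,(492,369));o[:369,:492]=a;o[:286,492:]=b;cv2.imwrite("pics/m7.png",o[:370])
E
```

```text
time_s: 16.9
ee_pos: [0.4999, -0.0894, 0.1022]
tcp_rot: [[1.0, 0.025, -0.001], [0.025, -1.0, 0.0], [-0.001, -0.0, -1.0]]
wrist_force: [0.4, -0.2, -1.7]
grip_width: 0.332
finger_force: 59.9
t 16.9 tcp mm [499.9 -89.4 102.2] yaw 1.4 tilt [-0.001  0.   ] j [ 12.  12. -30.  -0. -48.  79.] w 28.3 F [ 0.4 -0.2 -1.7] 59.9
```

View pics/m7.png

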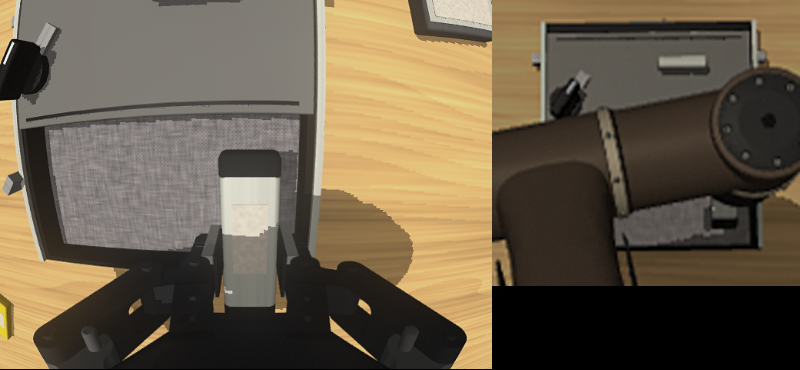

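The drive hangs level in the fingers over the right end of the well (m7 left, well floor roughly (48,120)-(300,250)). I check the case frame from the well's corners.

```bash
python3 - <<'E'
from h import *
d=snap("wrist")
f=lambda u,z:(toz(d,np.array(u)*1.3008,z)*1000).round(1)
print("floor front-left (-140,125)",f((62,243),.005))
print("front wall top left (-145,137)",f((40,261),.0395))
print("rail right outer y-137",f([(325,40),(324,100),(322,150)],.0395))
print("rail left outer y137",f([(22,120),(30,200),(38,255)],.0395))
print("cover front edge x-10",f([(30,113),(160,108),(300,101)],.0395))
h=d["frame"]; print(h[100:160,208].astype(int).mean(1).round().astype(int)) # column through the cover edge
E
```

```text
floor front-left (-140,125) [[433.5 117.7]]
front wall top left (-145,137) [[428. 127.]]
rail right outer y-137 [[ 623.8 -140.9]
 [ 579.  -141.3]
 [ 542.2 -141.9]]
rail left outer y137 [[571.1 116.7]
 [495.5 119.4]
 [435.2 127.4]]
cover front edge x-10 [[ 576.4  105.2]
 [ 571.1  -22.7]
 [ 577.1 -123.6]]
[123 123 123 125 123 123 124 122 123 122 123 123 123 124 123 124 123 124
 124 124 124 124 124 124 123 123 123 123 124 124 124 124 124 125 113  83
  65  66  66  70 103 116 107 124 123 123 124 124 125 120  98  75  73  83
  81  82  81  77 131 128]
```

The corners agree within about 2 mm with origin (575,-5) and yaw about 1°. I lower the drive at case y about -76 and release with limited opening.

```bash
python3 -m creep '[{"dx":0,"dy":-0.2,"dz":0.6,"wx":0,"wy":0,"wz":0,"grip":0},{"dx":0,"dy":0,"dz":0.7,"wx":0,"wy":0,"wz":0,"grip":0},{"dx":0,"dy":0,"dz":0.6,"wx":0,"wy":0,"wz":0,"grip":0},{"dx":0,"dy":0,"dz":0.25,"wx":0,"wy":0,"wz":0,"grip":0},{"dx":0,"dy":0,"dz":0.1,"wx":0,"wy":0,"wz":0,"grip":0},{"dx":0,"dy":0,"dz":0,"wx":0,"wy":0,"wz":0,"grip":0},{"dx":0,"dy":0,"dz":0,"wx":0,"wy":0,"wz":0,"grip":0}]'
python3 -c 'from h import *;st()'
```

```text
time_s: 17.63
ee_pos: [0.5013, -0.0836, 0.0135]
tcp_rot: [[1.0, 0.021, 0.001], [0.021, -1.0, -0.0], [0.001, 0.0, -1.0]]
wrist_force: [0.4, -0.1, 0.2]
grip_width: 0.33
finger_force: 59.8
t 17.63 tcp mm [501.3 -83.6  13.5] yaw 1.2 tilt [ 0.001 -0.   ] j [ 13.  20. -35.   0. -35.  78.] w 28.0 F [ 0.4 -0.1  0.2] 59.8
```

```bash
python3 -m creep '[{"dx":0,"dy":0,"dz":0.08,"wx":0,"wy":0,"wz":0,"grip":0},{"dx":0,"dy":0,"dz":0,"wx":0,"wy":0,"wz":0,"grip":0},{"dx":0,"dy":0,"dz":0,"wx":0,"wy":0,"wz":0,"grip":0.58},{"dx":0,"dy":0,"dz":0,"wx":0,"wy":0,"wz":0,"grip":0.58},{"dx":0,"dy":0,"dz":0,"wx":0,"wy":0,"wz":0,"grip":0.58},{"dx":0,"dy":0,"dz":-0.4,"wx":0,"wy":0,"wz":0,"grip":0.58},{"dx":0,"dy":0,"dz":-0.8,"wx":0,"wy":0,"wz":0,"grip":0.58},{"dx":0,"dy":0,"dz":-0.8,"wx":0,"wy":0,"wz":0,"grip":0.58},{"dx":0,"dy":0,"dz":-0.9,"wx":0,"wy":0,"wz":-0.5,"grip":1},{"dx":0,"dy":0,"dz":-0.6,"wx":0,"wy":0,"wz":-0.5,"grip":1},{"dx":0,"dy":0,"dz":0,"wx":0,"wy":0,"wz":0,"grip":1}]'
python3 -m creep '[{"dx":0.17,"dy":-0.87,"dz":0,"wx":0,"wy":0,"wz":0,"grip":1},{"dx":0.17,"dy":-0.87,"dz":0,"wx":0,"wy":0,"wz":0,"grip":1},{"dx":0.17,"dy":-0.87,"dz":0,"wx":0,"wy":0,"wz":0,"grip":1},{"dx":0.17,"dy":-0.87,"dz":0,"wx":0,"wy":0,"wz":0,"grip":1},{"dx":0.17,"dy":-0.87,"dz":0,"wx":0,"wy":0,"wz":0,"grip":1},{"dx":0.17,"dy":-0.87,"dz":0,"wx":0,"wy":0,"wz":0,"grip":1},{"dx":0.17,"dy":-0.87,"dz":0,"wx":0,"wy":0,"wz":0,"grip":1},{"dx":0.17,"dy":-0.87,"dz":0,"wx":0,"wy":0,"wz":0,"grip":1},{"dx":0.17,"dy":-0.87,"dz":0,"wx":0,"wy":0,"wz":0,"grip":1},{"dx":0.17,"dy":-0.87,"dz":0,"wx":0,"wy":0,"wz":0,"grip":1},{"dx":0.17,"dy":-0.87,"dz":0,"wx":0,"wy":0,"wz":0,"grip":1},{"dx":0,"dy":0,"dz":0,"wx":0,"wy":0,"wz":0,"grip":1}]'
python3 -m creep '[{"dx":0,"dy":0,"dz":0,"wx":0,"wy":0,"wz":0,"grip":1},{"dx":0,"dy":0,"dz":0,"wx":0,"wy":0,"wz":0,"grip":1}]'
python3 - <<'E'
from h import *
d=snap("wrist","w8")
for r in rect(d,greymask(d,(250,130,400,380)),.012): print(*r)
go(540.5,305,3,5.4)
d=snap("top","t8")
for b in [(190,265,240,315),(320,235,400,290)]:
    for r in rect(d,greymask(d,b),.012): print(*r)
E
```

```text
time_s: 18.55
ee_pos: [0.5039, -0.0829, 0.1557]
tcp_rot: [[0.996, 0.094, 0.01], [0.094, -0.996, 0.001], [0.01, 0.0, -1.0]]
wrist_force: [0.4, 0.6, 0.8]
grip_width: 0.968
finger_force: 0.0
time_s: 19.55
ee_pos: [0.5411, 0.3104, 0.1494]
tcp_rot: [[0.996, 0.095, 0.001], [0.095, -0.996, 0.001], [0.002, -0.001, -1.0]]
wrist_force: [-0.5, -1.0, -0.1]
grip_width: 1.001
finger_force: 0.0
time_s: 19.72
ee_pos: [0.5399, 0.3048, 0.1493]
tcp_rot: [[0.996, 0.091, -0.001], [0.091, -0.996, -0.001], [-0.001, 0.0, -1.0]]
wrist_force: [-0.2, -0.6, -0.7]
grip_width: 1.003
finger_force: 0.0
[284. 362.] [410.3 331.3] [np.float32(37.0), np.float32(89.0)] 58.4
[320. 243.] [536.3 308.5] [np.float32(30.0), np.float32(87.0)] 5.4
t 19.77 tcp mm [540.  304.2 149.5] yaw 5.2 tilt [-0.001 -0.   ] j [ 47.  19. -13.  -0. -58.  48.] w 85.2 F [-0.4 -0.6  0.2] 0.0
turn wz -0.05 shift [ 0.01 -0.02  3.66] rows>= 3.7
[211. 292.] [404.4 322.8] [np.float32(30.0), np.float32(100.0)] 58.6
[351. 259.] [499.4 -62.9] [np.float32(134.0), np.float32(175.0)] -89.4
```

```bash
python3 -m creep '[{"dx":0,"dy":-0.04,"dz":0.9,"wx":0,"wy":0,"wz":0,"grip":1},{"dx":0,"dy":0,"dz":0.9,"wx":0,"wy":0,"wz":0,"grip":1},{"dx":0,"dy":0,"dz":0.9,"wx":0,"wy":0,"wz":0,"grip":1},{"dx":0,"dy":0,"dz":0.6,"wx":0,"wy":0,"wz":0,"grip":1},{"dx":0,"dy":0,"dz":0.36,"wx":0,"wy":0,"wz":0,"grip":1},{"dx":0,"dy":0,"dz":0,"wx":0,"wy":0,"wz":0,"grip":0},{"dx":0,"dy":0,"dz":0,"wx":0,"wy":0,"wz":0,"grip":0},{"dx":0,"dy":0,"dz":0,"wx":0,"wy":0,"wz":0,"grip":0},{"dx":0,"dy":0,"dz":0,"wx":0,"wy":0,"wz":0,"grip":0},{"dx":0,"dy":0,"dz":0,"wx":0,"wy":0,"wz":0,"grip":0},{"dx":0,"dy":0,"dz":0,"wx":0,"wy":0,"wz":0,"grip":0}]' 60
python3 -m creep '[{"dx":0,"dy":0,"dz":-0.5,"wx":0,"wy":0,"wz":0,"grip":0},{"dx":0,"dy":0,"dz":-0.8,"wx":0,"wy":0,"wz":0,"grip":0},{"dx":0,"dy":0,"dz":-0.8,"wx":0,"wy":0,"wz":0,"grip":0},{"dx":0,"dy":0,"dz":-0.6,"wx":0,"wy":0,"wz":0.5,"grip":0},{"dx":0,"dy":0,"dz":0,"wx":0,"wy":0,"wz":0.5,"grip":0},{"dx":0,"dy":0,"dz":0,"wx":0,"wy":0,"wz":0,"grip":0}]'
python3 -c 'from h import *;go(500,-6,112,1)'
```

```text
time_s: 20.73
ee_pos: [0.5412, 0.3072, 0.0053]
tcp_rot: [[0.996, 0.091, 0.002], [0.091, -0.996, 0.002], [0.003, -0.002, -1.0]]
wrist_force: [-0.7, -1.3, 6.2]
grip_width: 0.33
finger_force: 60.2
time_s: 21.23
ee_pos: [0.541, 0.3074, 0.1142]
tcp_rot: [[1.0, 0.02, 0.003], [0.02, -1.0, 0.004], [0.003, -0.004, -1.0]]
wrist_force: [-0.7, -0.2, -2.2]
grip_width: 0.327
finger_force: 64.5
t 21.23 tcp mm [541.  307.4 114.2] yaw 1.1 tilt [0.003 0.004] j [ 48.  21. -15.  -0. -54.  44.] w 27.8 F [-0.7 -0.2 -2.2] 64.5
turn wz 0.03 shift [-1.16  7.82  0.05] rows>= 7.9
```

```bash
python3 -m creep '[{"dx":-0.13,"dy":0.87,"dz":0,"wx":0,"wy":0,"wz":0,"grip":0},{"dx":-0.13,"dy":0.87,"dz":0,"wx":0,"wy":0,"wz":0,"grip":0},{"dx":-0.13,"dy":0.87,"dz":0,"wx":0,"wy":0,"wz":0,"grip":0},{"dx":-0.13,"dy":0.87,"dz":0,"wx":0,"wy":0,"wz":0,"grip":0},{"dx":-0.13,"dy":0.87,"dz":0,"wx":0,"wy":0,"wz":0,"grip":0},{"dx":-0.13,"dy":0.87,"dz":0,"wx":0,"wy":0,"wz":0,"grip":0},{"dx":-0.13,"dy":0.87,"dz":0,"wx":0,"wy":0,"wz":0,"grip":0},{"dx":-0.13,"dy":0.87,"dz":0,"wx":0,"wy":0,"wz":0,"grip":0},{"dx":-0.12,"dy":0.87,"dz":0,"wx":0,"wy":0,"wz":0,"grip":0},{"dx":0,"dy":0,"dz":0,"wx":0,"wy":0,"wz":0,"grip":0},{"dx":0,"dy":0,"dz":0,"wx":0,"wy":0,"wz":0,"grip":0},{"dx":0,"dy":0,"dz":0,"wx":0,"wy":0,"wz":0,"grip":0}]'
python3 -c 'from h import *;go(500,-4,12,1);snap("wrist","w9")'
```

```text
time_s: 22.23
ee_pos: [0.5002, -0.0079, 0.111]
tcp_rot: [[1.0, 0.021, -0.0], [0.021, -1.0, 0.0], [-0.0, -0.0, -1.0]]
wrist_force: [-0.4, -0.2, -0.7]
grip_width: 0.331
finger_force: 64.5
t 22.23 tcp mm [500.2  -7.9 111. ] yaw 1.2 tilt [-0.  0.] j [ 22.  11. -30.  -0. -49.  70.] w 28.1 F [-0.4 -0.2 -0.7] 64.5
turn wz 0.05 shift [-0.   -0.1   2.48] rows>= 2.5
```

View pics/w9.png

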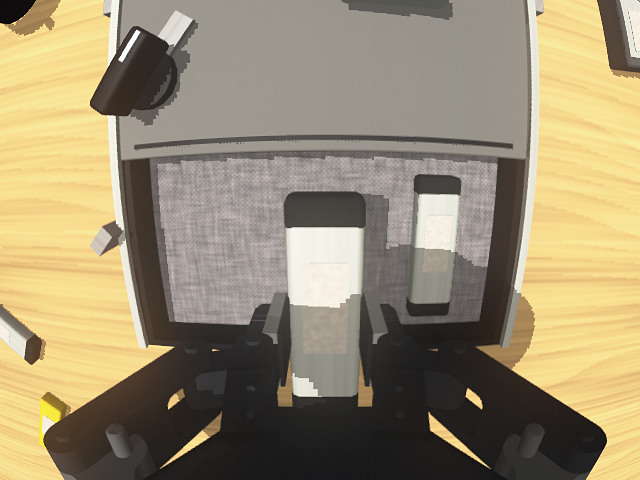

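Drive one lies flat at (436,245) in the well. Drive two is held squarely in the middle with free space on both sides. I lower, release, and head for the third.

```bash
python3 -m creep '[{"dx":0,"dy":-0.1,"dz":0.7,"wx":0,"wy":0,"wz":0,"grip":0},{"dx":0,"dy":0,"dz":0.8,"wx":0,"wy":0,"wz":0,"grip":0},{"dx":0,"dy":0,"dz":0.7,"wx":0,"wy":0,"wz":0,"grip":0},{"dx":0,"dy":0,"dz":0.2,"wx":0,"wy":0,"wz":0,"grip":0},{"dx":0,"dy":0,"dz":0.12,"wx":0,"wy":0,"wz":0,"grip":0},{"dx":0,"dy":0,"dz":0,"wx":0,"wy":0,"wz":0,"grip":0},{"dx":0,"dy":0,"dz":0,"wx":0,"wy":0,"wz":0,"grip":0}]'
python3 -m creep '[{"dx":0,"dy":0,"dz":0,"wx":0,"wy":0,"wz":0,"grip":0.58},{"dx":0,"dy":0,"dz":0,"wx":0,"wy":0,"wz":0,"grip":0.58},{"dx":0,"dy":0,"dz":0,"wx":0,"wy":0,"wz":0,"grip":0.58},{"dx":0,"dy":0,"dz":-0.4,"wx":0,"wy":0,"wz":0,"grip":0.58},{"dx":0,"dy":0,"dz":-0.8,"wx":0,"wy":0,"wz":0,"grip":0.58},{"dx":0,"dy":0,"dz":-0.8,"wx":0,"wy":0,"wz":0,"grip":0.58},{"dx":0,"dy":0,"dz":-0.9,"wx":0,"wy":0,"wz":-1,"grip":1},{"dx":0,"dy":0,"dz":-0.6,"wx":0,"wy":0,"wz":-1,"grip":1},{"dx":0,"dy":0,"dz":0,"wx":0,"wy":0,"wz":-1,"grip":1},{"dx":0,"dy":0,"dz":0,"wx":0,"wy":0,"wz":-1,"grip":1},{"dx":0,"dy":0,"dz":0,"wx":0,"wy":0,"wz":-1,"grip":1},{"dx":0,"dy":0,"dz":0,"wx":0,"wy":0,"wz":-1,"grip":1}]'
python3 -m creep '[{"dx":0,"dy":0,"dz":0,"wx":0,"wy":0,"wz":-1,"grip":1},{"dx":0,"dy":0,"dz":0,"wx":0,"wy":0,"wz":-1,"grip":1},{"dx":0,"dy":0,"dz":0,"wx":0,"wy":0,"wz":-1,"grip":1},{"dx":0,"dy":0,"dz":0,"wx":0,"wy":0,"wz":-1,"grip":1},{"dx":0,"dy":0,"dz":0,"wx":0,"wy":0,"wz":-1,"grip":1},{"dx":0,"dy":0,"dz":0,"wx":0,"wy":0,"wz":-1,"grip":1},{"dx":0,"dy":0,"dz":0,"wx":0,"wy":0,"wz":-1,"grip":1},{"dx":0,"dy":0,"dz":0,"wx":0,"wy":0,"wz":-1,"grip":1},{"dx":0,"dy":0,"dz":0,"wx":0,"wy":0,"wz":-0.4,"grip":1},{"dx":0,"dy":0,"dz":0,"wx":0,"wy":0,"wz":0,"grip":1}]'
python3 - <<'E'
from h import *
d=snap("top","t10")
for r in rect(d,greymask(d,(185,265,240,320)),.012): print(*r)
go(404.4,322.8,150,58.6)
E
```

```text
time_s: 22.87
ee_pos: [0.5012, -0.0026, 0.0115]
tcp_rot: [[1.0, 0.023, 0.001], [0.023, -1.0, 0.0], [0.001, -0.0, -1.0]]
wrist_force: [0.3, -0.1, -1.2]
grip_width: 0.328
finger_force: 64.5
time_s: 23.87
ee_pos: [0.5004, -0.0036, 0.1511]
tcp_rot: [[0.903, 0.429, 0.001], [0.429, -0.903, 0.0], [0.001, 0.0, -1.0]]
wrist_force: [0.6, -0.7, 0.7]
grip_width: 0.999
finger_force: 0.0
time_s: 24.7
ee_pos: [0.5004, -0.0037, 0.1508]
tcp_rot: [[0.517, 0.856, 0.0], [0.856, -0.517, 0.0], [0.0, 0.0, -1.0]]
wrist_force: [-0.1, 0.6, -0.8]
grip_width: 1.002
finger_force: 0.0
[219. 295.] [399.3 296. ] [np.float32(62.0), np.float32(148.0)] 52.1
t 24.75 tcp mm [500.4  -3.6 150.8] yaw 58.8 tilt [0. 0.] j [ 22.   8. -27.   0. -54. 127.] w 84.9 F [ 0.6 -0.2 -0.2] 0.0
turn wz 0.04 shift [ 5.72 -6.3   0.02] rows>= 8.5
```

Occluded by the arm in the top view; I move and check with the wrist camera.

```bash
python3 -m creep '[{"dx":0.57,"dy":-0.63,"dz":0,"wx":0,"wy":0,"wz":0,"grip":1},{"dx":0.57,"dy":-0.63,"dz":0,"wx":0,"wy":0,"wz":0,"grip":1},{"dx":0.57,"dy":-0.63,"dz":0,"wx":0,"wy":0,"wz":0,"grip":1},{"dx":0.57,"dy":-0.63,"dz":0,"wx":0,"wy":0,"wz":0,"grip":1},{"dx":0.57,"dy":-0.63,"dz":0,"wx":0,"wy":0,"wz":0,"grip":1},{"dx":0.57,"dy":-0.63,"dz":0,"wx":0,"wy":0,"wz":0,"grip":1},{"dx":0.57,"dy":-0.63,"dz":0,"wx":0,"wy":0,"wz":0,"grip":1},{"dx":0.57,"dy":-0.63,"dz":0,"wx":0,"wy":0,"wz":0,"grip":1},{"dx":0.57,"dy":-0.63,"dz":0,"wx":0,"wy":0,"wz":0,"grip":1},{"dx":0.57,"dy":-0.63,"dz":0,"wx":0,"wy":0,"wz":0,"grip":1},{"dx":0,"dy":0,"dz":0,"wx":0,"wy":0,"wz":0,"grip":1},{"dx":0,"dy":0,"dz":0,"wx":0,"wy":0,"wz":0,"grip":1}]'
python3 - <<'E'
from h import *
d=snap("wrist","w11")
for r in rect(d,greymask(d,(230,130,400,380)),.012): print(*r)
d=snap("top","t11")
for r in rect(d,greymask(d,(185,265,240,320)),.012): print(*r)
go(404.4,322.8,3,58.6)
E
```

```text
time_s: 25.75
ee_pos: [0.4022, 0.3235, 0.1504]
tcp_rot: [[0.517, 0.856, -0.0], [0.856, -0.517, -0.0], [-0.0, -0.0, -1.0]]
wrist_force: [-0.2, -1.1, 0.1]
grip_width: 0.997
finger_force: 0.0
[326. 231.] [401.7 322.9] [np.float32(30.0), np.float32(88.0)] 58.5
[201. 287.] [411.6 335.1] [np.float32(121.0), np.float32(137.0)] 2.6
t 25.85 tcp mm [402.6 321.6 150.4] yaw 58.8 tilt [-0. -0.] j [ 60.  10. -26.  -0. -55.  88.] w 85.3 F [-0.5 -0.1 -0.2] 0.0
turn wz 0.05 shift [0.05 0.02 3.68] rows>= 3.7
```

```bash
python3 -m creep '[{"dx":0.05,"dy":0,"dz":0.9,"wx":0,"wy":0,"wz":0,"grip":1},{"dx":0,"dy":0,"dz":0.9,"wx":0,"wy":0,"wz":0,"grip":1},{"dx":0,"dy":0,"dz":0.9,"wx":0,"wy":0,"wz":0,"grip":1},{"dx":0,"dy":0,"dz":0.6,"wx":0,"wy":0,"wz":0,"grip":1},{"dx":0,"dy":0,"dz":0.38,"wx":0,"wy":0,"wz":0,"grip":1},{"dx":0,"dy":0,"dz":0,"wx":0,"wy":0,"wz":0,"grip":0},{"dx":0,"dy":0,"dz":0,"wx":0,"wy":0,"wz":0,"grip":0},{"dx":0,"dy":0,"dz":0,"wx":0,"wy":0,"wz":0,"grip":0},{"dx":0,"dy":0,"dz":0,"wx":0,"wy":0,"wz":0,"grip":0},{"dx":0,"dy":0,"dz":0,"wx":0,"wy":0,"wz":0,"grip":0},{"dx":0,"dy":0,"dz":0,"wx":0,"wy":0,"wz":0,"grip":0}]' 60
python3 -m creep '[{"dx":0,"dy":0,"dz":-0.5,"wx":0,"wy":0,"wz":0,"grip":0},{"dx":0,"dy":0,"dz":-0.8,"wx":0,"wy":0,"wz":0,"grip":0},{"dx":0,"dy":0,"dz":-0.8,"wx":0,"wy":0,"wz":0,"grip":0},{"dx":0,"dy":0,"dz":-0.6,"wx":0,"wy":0,"wz":1,"grip":0},{"dx":0,"dy":0,"dz":0,"wx":0,"wy":0,"wz":1,"grip":0},{"dx":0,"dy":0,"dz":0,"wx":0,"wy":0,"wz":1,"grip":0},{"dx":0,"dy":0,"dz":0,"wx":0,"wy":0,"wz":1,"grip":0},{"dx":0,"dy":0,"dz":0,"wx":0,"wy":0,"wz":1,"grip":0},{"dx":0,"dy":0,"dz":0,"wx":0,"wy":0,"wz":1,"grip":0},{"dx":0,"dy":0,"dz":0,"wx":0,"wy":0,"wz":1,"grip":0},{"dx":0,"dy":0,"dz":0,"wx":0,"wy":0,"wz":1,"grip":0},{"dx":0,"dy":0,"dz":0,"wx":0,"wy":0,"wz":1,"grip":0}]'
python3 -m creep '[{"dx":0,"dy":0,"dz":0,"wx":0,"wy":0,"wz":1,"grip":0},{"dx":0,"dy":0,"dz":0,"wx":0,"wy":0,"wz":1,"grip":0},{"dx":0,"dy":0,"dz":0,"wx":0,"wy":0,"wz":1,"grip":0},{"dx":0,"dy":0,"dz":0,"wx":0,"wy":0,"wz":1,"grip":0},{"dx":0,"dy":0,"dz":0,"wx":0,"wy":0,"wz":1,"grip":0},{"dx":0,"dy":0,"dz":0,"wx":0,"wy":0,"wz":0.4,"grip":0},{"dx":0,"dy":0,"dz":0,"wx":0,"wy":0,"wz":0,"grip":0},{"dx":0,"dy":0,"dz":0,"wx":0,"wy":0,"wz":0,"grip":0}]'
python3 -c 'from h import *;go(498.5,71,112,1)'
```

```text
time_s: 26.77
ee_pos: [0.4046, 0.3244, 0.0051]
tcp_rot: [[0.518, 0.856, 0.002], [0.856, -0.518, 0.002], [0.003, 0.0, -1.0]]
wrist_force: [0.4, -1.5, 6.3]
grip_width: 0.333
finger_force: 59.3
time_s: 27.77
ee_pos: [0.4038, 0.3237, 0.1123]
tcp_rot: [[0.923, 0.384, 0.001], [0.384, -0.923, 0.001], [0.001, -0.001, -1.0]]
wrist_force: [-0.1, 0.6, -1.2]
grip_width: 0.332
finger_force: 59.9
time_s: 28.43
ee_pos: [0.4039, 0.3237, 0.112]
tcp_rot: [[1.0, 0.022, 0.001], [0.022, -1.0, 0.001], [0.001, -0.001, -1.0]]
wrist_force: [-0.2, 0.4, -1.3]
grip_width: 0.334
finger_force: 59.9
t 28.43 tcp mm [403.9 323.7 112. ] yaw 1.3 tilt [0.001 0.001] j [ 60.  12. -28.  -0. -49.  31.] w 28.4 F [-0.2  0.4 -1.3] 59.9
turn wz 0.07 shift [2.26 6.36 0.  ] rows>= 6.7
```

```bash
python3 -m creep '[{"dx":0.28,"dy":0.79,"dz":0,"wx":0,"wy":0,"wz":0,"grip":0},{"dx":0.28,"dy":0.79,"dz":0,"wx":0,"wy":0,"wz":0,"grip":0},{"dx":0.28,"dy":0.79,"dz":0,"wx":0,"wy":0,"wz":0,"grip":0},{"dx":0.28,"dy":0.79,"dz":0,"wx":0,"wy":0,"wz":0,"grip":0},{"dx":0.28,"dy":0.79,"dz":0,"wx":0,"wy":0,"wz":0,"grip":0},{"dx":0.28,"dy":0.79,"dz":0,"wx":0,"wy":0,"wz":0,"grip":0},{"dx":0.28,"dy":0.79,"dz":0,"wx":0,"wy":0,"wz":0,"grip":0},{"dx":0.29,"dy":0.83,"dz":0,"wx":0,"wy":0,"wz":0,"grip":0},{"dx":0,"dy":0,"dz":0,"wx":0,"wy":0,"wz":0,"grip":0},{"dx":0,"dy":0,"dz":0,"wx":0,"wy":0,"wz":0,"grip":0},{"dx":0,"dy":0,"dz":0,"wx":0,"wy":0,"wz":0,"grip":0}]'
python3 -c 'from h import *;go(499,71,10.5,1);snap("wrist","w12")'
```

```text
time_s: 29.35
ee_pos: [0.4993, 0.0709, 0.1115]
tcp_rot: [[1.0, 0.021, 0.0], [0.021, -1.0, 0.0], [0.0, -0.0, -1.0]]
wrist_force: [0.2, 0.3, -1.2]
grip_width: 0.33
finger_force: 60.0
t 29.35 tcp mm [499.3  70.9 111.5] yaw 1.2 tilt [0. 0.] j [ 30.  11. -30.  -0. -49.  61.] w 28.1 F [ 0.2  0.3 -1.2] 60.0
turn wz 0.05 shift [-0.01 -0.    2.53] rows>= 2.5
```

View pics/w12.png

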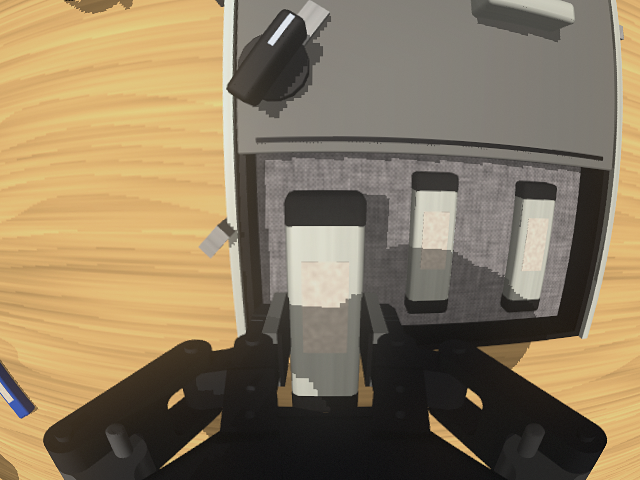

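Two drives lie flat and parallel at (432,240) and (528,245); the third hangs over the free left space. I lower and release it.

```bash
python3 -m creep '[{"dx":0,"dy":0,"dz":0.7,"wx":0,"wy":0,"wz":0,"grip":0},{"dx":0,"dy":0,"dz":0.8,"wx":0,"wy":0,"wz":0,"grip":0},{"dx":0,"dy":0,"dz":0.7,"wx":0,"wy":0,"wz":0,"grip":0},{"dx":0,"dy":0,"dz":0.2,"wx":0,"wy":0,"wz":0,"grip":0},{"dx":0,"dy":0,"dz":0.12,"wx":0,"wy":0,"wz":0,"grip":0},{"dx":0,"dy":0,"dz":0,"wx":0,"wy":0,"wz":0,"grip":0},{"dx":0,"dy":0,"dz":0,"wx":0,"wy":0,"wz":0,"grip":0}]'
python3 -m creep '[{"dx":0,"dy":0,"dz":0,"wx":0,"wy":0,"wz":0,"grip":0.58},{"dx":0,"dy":0,"dz":0,"wx":0,"wy":0,"wz":0,"grip":0.58},{"dx":0,"dy":0,"dz":0,"wx":0,"wy":0,"wz":0,"grip":0.58},{"dx":0,"dy":0,"dz":-0.4,"wx":0,"wy":0,"wz":0,"grip":0.58},{"dx":0,"dy":0,"dz":-0.8,"wx":0,"wy":0,"wz":0,"grip":0.58},{"dx":0,"dy":0,"dz":-0.8,"wx":0,"wy":0,"wz":0,"grip":0.58},{"dx":0,"dy":0,"dz":-0.9,"wx":0,"wy":0,"wz":0,"grip":1},{"dx":0,"dy":0,"dz":-0.6,"wx":0,"wy":0,"wz":1,"grip":1},{"dx":0,"dy":0,"dz":0,"wx":0,"wy":0,"wz":1,"grip":1},{"dx":0,"dy":0,"dz":0,"wx":0,"wy":0,"wz":1,"grip":1},{"dx":0,"dy":0,"dz":0,"wx":0,"wy":0,"wz":1,"grip":1},{"dx":0,"dy":0,"dz":0,"wx":0,"wy":0,"wz":1,"grip":1}]'
python3 -m creep '[{"dx":0,"dy":0,"dz":0,"wx":0,"wy":0,"wz":1,"grip":1},{"dx":0,"dy":0,"dz":0,"wx":0,"wy":0,"wz":1,"grip":1},{"dx":0,"dy":0,"dz":0,"wx":0,"wy":0,"wz":1,"grip":1},{"dx":0,"dy":0,"dz":0,"wx":0,"wy":0,"wz":1,"grip":1},{"dx":0,"dy":0,"dz":0,"wx":0,"wy":0,"wz":1,"grip":1},{"dx":0,"dy":0,"dz":0,"wx":0,"wy":0,"wz":1,"grip":1},{"dx":0,"dy":0,"dz":0,"wx":0,"wy":0,"wz":1,"grip":1},{"dx":0,"dy":0,"dz":0,"wx":0,"wy":0,"wz":1,"grip":1},{"dx":0,"dy":0,"dz":0,"wx":0,"wy":0,"wz":1,"grip":1},{"dx":0,"dy":0,"dz":0,"wx":0,"wy":0,"wz":1,"grip":1},{"dx":0,"dy":0,"dz":0,"wx":0,"wy":0,"wz":1,"grip":1},{"dx":0,"dy":0,"dz":0,"wx":0,"wy":0,"wz":1,"grip":1}]'
python3 -m creep '[{"dx":0,"dy":0,"dz":0,"wx":0,"wy":0,"wz":1,"grip":1},{"dx":0,"dy":0,"dz":0,"wx":0,"wy":0,"wz":1,"grip":1},{"dx":0,"dy":0,"dz":0,"wx":0,"wy":0,"wz":1,"grip":1},{"dx":0,"dy":0,"dz":0,"wx":0,"wy":0,"wz":1,"grip":1},{"dx":0,"dy":0,"dz":0,"wx":0,"wy":0,"wz":1,"grip":1},{"dx":0,"dy":0,"dz":0,"wx":0,"wy":0,"wz":0.5,"grip":1},{"dx":0,"dy":0,"dz":0,"wx":0,"wy":0,"wz":0,"grip":1}]'
python3 -c 'from h import *;go(660.8,-43,150,-88.9);snap("scene","s13")'
```

```text
time_s: 29.98
ee_pos: [0.5, 0.0723, 0.0117]
tcp_rot: [[1.0, 0.023, 0.001], [0.023, -1.0, 0.0], [0.001, -0.0, -1.0]]
wrist_force: [0.8, 0.5, -1.1]
grip_width: 0.332
finger_force: 60.0
time_s: 30.98
ee_pos: [0.4994, 0.0712, 0.1513]
tcp_rot: [[0.946, -0.325, 0.001], [-0.325, -0.946, 0.001], [0.001, -0.001, -1.0]]
wrist_force: [-0.1, -0.5, -0.2]
grip_width: 1.004
finger_force: 0.0
time_s: 31.98
ee_pos: [0.4993, 0.0712, 0.1509]
tcp_rot: [[0.391, -0.92, 0.001], [-0.92, -0.391, 0.0], [-0.0, -0.001, -1.0]]
wrist_force: [-0.3, 0.4, -0.4]
grip_width: 1.005
finger_force: 0.0
time_s: 32.57
ee_pos: [0.4993, 0.0712, 0.1509]
tcp_rot: [[0.02, -1.0, 0.001], [-1.0, -0.02, 0.0], [-0.0, -0.001, -1.0]]
wrist_force: [0.1, 0.8, 0.7]
grip_width: 1.001
finger_force: 0.0
t 32.57 tcp mm [499.3  71.2 150.9] yaw -88.9 tilt [0.001 0.   ] j [ 30.   9. -27.   0. -54. -29.] w 85.1 F [0.1 0.8 0.7] 0.0
turn wz 0.01 shift [ 2.93 -3.98  0.02] rows>= 4.9
```

View pics/s13.png

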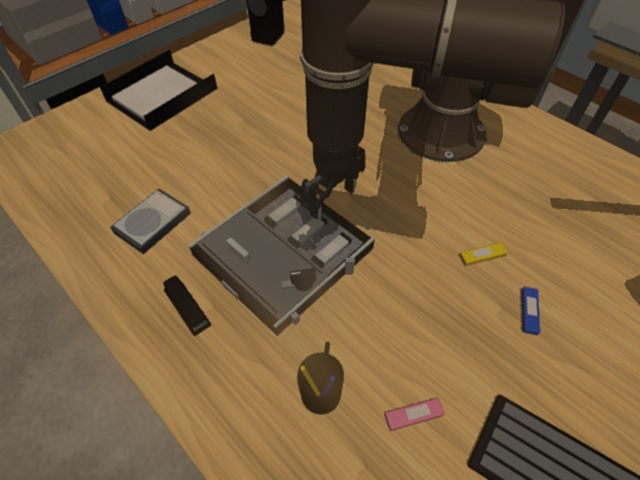

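All three drives lie in the well at (284,210), (305,232), (331,250), and the desk has only look-alikes and bystanders left. Back to the pull.

```bash
python3 -m creep '[{"dx":0.49,"dy":-0.66,"dz":0,"wx":0,"wy":0,"wz":0,"grip":1},{"dx":0.49,"dy":-0.66,"dz":0,"wx":0,"wy":0,"wz":0,"grip":1},{"dx":0.49,"dy":-0.66,"dz":0,"wx":0,"wy":0,"wz":0,"grip":1},{"dx":0.49,"dy":-0.66,"dz":0,"wx":0,"wy":0,"wz":0,"grip":1},{"dx":0.49,"dy":-0.66,"dz":0,"wx":0,"wy":0,"wz":0,"grip":1},{"dx":0.48,"dy":-0.68,"dz":0,"wx":0,"wy":0,"wz":0,"grip":1},{"dx":0,"dy":0,"dz":0,"wx":0,"wy":0,"wz":0,"grip":1},{"dx":0,"dy":0,"dz":0.8,"wx":0,"wy":0,"wz":0,"grip":1},{"dx":0,"dy":0,"dz":0.8,"wx":0,"wy":0,"wz":0,"grip":1},{"dx":0,"dy":0,"dz":0.8,"wx":0,"wy":0,"wz":0,"grip":1},{"dx":0,"dy":0,"dz":0.06,"wx":0,"wy":0,"wz":0,"grip":1},{"dx":0,"dy":0,"dz":0,"wx":0,"wy":0,"wz":0,"grip":1}]' 40
python3 -m creep '[{"dx":0,"dy":0,"dz":0,"wx":0,"wy":0,"wz":0,"grip":0},{"dx":0,"dy":0,"dz":0,"wx":0,"wy":0,"wz":0,"grip":0},{"dx":0,"dy":0,"dz":0,"wx":0,"wy":0,"wz":0,"grip":0},{"dx":0,"dy":0,"dz":0,"wx":0,"wy":0,"wz":0,"grip":0},{"dx":0,"dy":0,"dz":0,"wx":0,"wy":0,"wz":0,"grip":0},{"dx":0,"dy":0,"dz":0,"wx":0,"wy":0,"wz":0,"grip":0},{"dx":0,"dy":0,"dz":0,"wx":0,"wy":0,"wz":0,"grip":0}]'
python3 -c 'from h import *;go(525.3,-45.3,52,-88.9)'
```

```text
time_s: 33.62
ee_pos: [0.6595, -0.043, 0.0505]
tcp_rot: [[0.022, -1.0, -0.004], [-1.0, -0.022, -0.001], [0.001, 0.004, -1.0]]
wrist_force: [0.7, -0.2, 1.5]
grip_width: 1.002
finger_force: 0.0
time_s: 34.2
ee_pos: [0.6608, -0.0425, 0.0531]
tcp_rot: [[0.021, -1.0, 0.0], [-1.0, -0.021, 0.0], [-0.0, -0.0, -1.0]]
wrist_force: [-2.7, 1.3, 6.0]
grip_width: 0.155
finger_force: 40.0
t 34.2 tcp mm [660.8 -42.5  53.1] yaw -88.8 tilt [0. 0.] j [ 13.  28. -13.   0. -49. -12.] w 13.2 F [-2.7  1.3  6. ] 40.0
turn wz 0.03 shift [0.   3.39 0.03] rows>= 3.4
```

```bash
python3 -m creep '[{"dx":0,"dy":0.3,"dz":0,"wx":0,"wy":0,"wz":0,"grip":0},{"dx":0,"dy":0.4,"dz":0,"wx":0,"wy":0,"wz":0,"grip":0},{"dx":0,"dy":0.4,"dz":0,"wx":0,"wy":0,"wz":0,"grip":0},{"dx":0,"dy":0.4,"dz":0,"wx":0,"wy":0,"wz":0,"grip":0},{"dx":0,"dy":0.4,"dz":0,"wx":0,"wy":0,"wz":0,"grip":0},{"dx":0,"dy":0.4,"dz":0,"wx":0,"wy":0,"wz":0,"grip":0},{"dx":0,"dy":0.4,"dz":0,"wx":0,"wy":0,"wz":0,"grip":0},{"dx":0,"dy":0.4,"dz":0,"wx":0,"wy":0,"wz":0,"grip":0},{"dx":0,"dy":0.3,"dz":0,"wx":0,"wy":0,"wz":0,"grip":0},{"dx":0,"dy":0.05,"dz":0,"wx":0,"wy":0,"wz":0,"grip":0},{"dx":0,"dy":0,"dz":0,"wx":0,"wy":0,"wz":0,"grip":0},{"dx":0,"dy":0,"dz":0,"wx":0,"wy":0,"wz":0,"grip":0}]'
python3 -c 'from h import *;st()'
```

```text
time_s: 35.2
ee_pos: [0.5258, -0.0454, 0.0534]
tcp_rot: [[0.023, -1.0, 0.006], [-1.0, -0.023, 0.0], [-0.0, -0.006, -1.0]]
wrist_force: [6.3, -3.3, -0.7]
grip_width: 0.148
finger_force: 47.0
t 35.2 tcp mm [525.8 -45.4  53.4] yaw -88.7 tilt [0.006 0.   ] j [ 16.  17. -31.   0. -41. -15.] w 12.5 F [ 6.3 -3.3 -0.7] 47.0
```

```bash
python3 -m creep '[{"dx":0,"dy":0,"dz":0,"wx":0,"wy":0,"wz":0,"grip":1},{"dx":0,"dy":0,"dz":0,"wx":0,"wy":0,"wz":0,"grip":1},{"dx":0,"dy":0,"dz":0,"wx":0,"wy":0,"wz":0,"grip":1},{"dx":0,"dy":0,"dz":0,"wx":0,"wy":0,"wz":0,"grip":1},{"dx":0,"dy":0,"dz":-0.9,"wx":0,"wy":0,"wz":0,"grip":1},{"dx":0,"dy":0,"dz":-0.9,"wx":0,"wy":0,"wz":0,"grip":1},{"dx":0,"dy":0,"dz":-0.7,"wx":0,"wy":0,"wz":-1,"grip":1},{"dx":0,"dy":0,"dz":0,"wx":0,"wy":0,"wz":-1,"grip":1},{"dx":0,"dy":0,"dz":0,"wx":0,"wy":0,"wz":-1,"grip":1},{"dx":0,"dy":0,"dz":0,"wx":0,"wy":0,"wz":-1,"grip":1},{"dx":0,"dy":0,"dz":0,"wx":0,"wy":0,"wz":-1,"grip":1},{"dx":0,"dy":0,"dz":0,"wx":0,"wy":0,"wz":-1,"grip":1}]'
python3 -m creep '[{"dx":0,"dy":0,"dz":0,"wx":0,"wy":0,"wz":-1,"grip":1},{"dx":0,"dy":0,"dz":0,"wx":0,"wy":0,"wz":-1,"grip":1},{"dx":0,"dy":0,"dz":0,"wx":0,"wy":0,"wz":-1,"grip":1},{"dx":0,"dy":0,"dz":0,"wx":0,"wy":0,"wz":-1,"grip":1},{"dx":0,"dy":0,"dz":0,"wx":0,"wy":0,"wz":-1,"grip":1},{"dx":0,"dy":0,"dz":0,"wx":0,"wy":0,"wz":-1,"grip":1},{"dx":0,"dy":0,"dz":0,"wx":0,"wy":0,"wz":-1,"grip":1},{"dx":0,"dy":0,"dz":0,"wx":0,"wy":0,"wz":-0.4,"grip":1},{"dx":0,"dy":0,"dz":0,"wx":0,"wy":0,"wz":0,"grip":1}]'
python3 -c 'from h import *;go(479,98,150,-35)'
```

```text
time_s: 36.2
ee_pos: [0.5227, -0.0455, 0.1522]
tcp_rot: [[0.429, -0.903, -0.0], [-0.903, -0.429, 0.0], [-0.0, 0.0, -1.0]]
wrist_force: [0.2, -0.5, -0.1]
grip_width: 0.999
finger_force: 0.0
time_s: 36.95
ee_pos: [0.5227, -0.0455, 0.152]
tcp_rot: [[0.818, -0.575, -0.0], [-0.575, -0.818, -0.0], [-0.0, 0.0, -1.0]]
wrist_force: [-0.2, 0.2, 0.2]
grip_width: 1.0
finger_force: 0.0
t 36.95 tcp mm [522.7 -45.5 152. ] yaw -35.1 tilt [-0. -0.] j [ 16.  10. -25.  -0. -55.  38.] w 85.0 F [-0.2  0.2  0.2] 0.0
turn wz -0.03 shift [-2.95 -2.31  0.05] rows>= 3.8
```

```bash
python3 -m creep '[{"dx":-0.59,"dy":-0.46,"dz":0,"wx":0,"wy":0,"wz":0,"grip":1},{"dx":-0.59,"dy":-0.46,"dz":0,"wx":0,"wy":0,"wz":0,"grip":1},{"dx":-0.59,"dy":-0.46,"dz":0,"wx":0,"wy":0,"wz":0,"grip":1},{"dx":-0.59,"dy":-0.46,"dz":0,"wx":0,"wy":0,"wz":0,"grip":1},{"dx":-0.59,"dy":-0.46,"dz":0,"wx":0,"wy":0,"wz":0,"grip":1},{"dx":0,"dy":0,"dz":0,"wx":0,"wy":0,"wz":0,"grip":1},{"dx":0,"dy":0,"dz":0,"wx":0,"wy":0,"wz":0,"grip":1},{"dx":0,"dy":0,"dz":0,"wx":0,"wy":0,"wz":0,"grip":1}]'
python3 - <<'E'
from h import *
go(479,98,55,-35); d=snap("wrist","w14"); cv2.imwrite("pics/w14c.png",d["frame"][120:420,150:500,::-1])
E
```

```text
time_s: 37.62
ee_pos: [0.4794, 0.0977, 0.1521]
tcp_rot: [[0.817, -0.576, -0.0], [-0.576, -0.817, -0.0], [-0.0, 0.0, -1.0]]
wrist_force: [0.1, 0.2, 0.1]
grip_width: 1.001
finger_force: 0.0
t 37.62 tcp mm [479.4  97.7 152.1] yaw -35.2 tilt [-0. -0.] j [ 35.   7. -29.  -0. -54.  20.] w 85.0 F [0.1 0.2 0.1] 0.0
turn wz -0.04 shift [-0.01 -0.    2.43] rows>= 2.4
```

View pics/w14c.png

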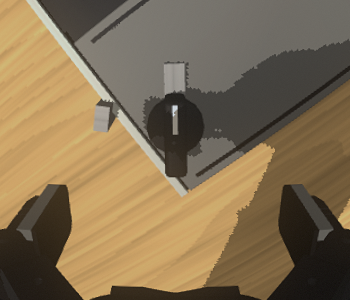

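The bar is centred and upright at crop (175,135), and the cover edge lines up with the case front. I grip it and turn it back 80°.

```bash
python3 -m creep '[{"dx":0,"dy":0,"dz":0.8,"wx":0,"wy":0,"wz":0,"grip":1},{"dx":0,"dy":0,"dz":0.8,"wx":0,"wy":0,"wz":0,"grip":1},{"dx":0,"dy":0,"dz":0.6,"wx":0,"wy":0,"wz":0,"grip":1},{"dx":0,"dy":0,"dz":0.23,"wx":0,"wy":0,"wz":0,"grip":1},{"dx":0,"dy":0,"dz":0,"wx":0,"wy":0,"wz":0,"grip":0},{"dx":0,"dy":0,"dz":0,"wx":0,"wy":0,"wz":0,"grip":0},{"dx":0,"dy":0,"dz":0,"wx":0,"wy":0,"wz":0,"grip":0},{"dx":0,"dy":0,"dz":0,"wx":0,"wy":0,"wz":0,"grip":0},{"dx":0,"dy":0,"dz":0,"wx":0,"wy":0,"wz":0,"grip":0},{"dx":0,"dy":0,"dz":0,"wx":0,"wy":0,"wz":0,"grip":0},{"dx":0,"dy":0,"dz":0,"wx":0,"wy":0,"wz":0,"grip":0}]' 40
python3 -m creep '[{"dx":0,"dy":0,"dz":0,"wx":0,"wy":0,"wz":-1,"grip":0},{"dx":0,"dy":0,"dz":0,"wx":0,"wy":0,"wz":-1,"grip":0},{"dx":0,"dy":0,"dz":0,"wx":0,"wy":0,"wz":-1,"grip":0},{"dx":0,"dy":0,"dz":0,"wx":0,"wy":0,"wz":-1,"grip":0},{"dx":0,"dy":0,"dz":0,"wx":0,"wy":0,"wz":-1,"grip":0},{"dx":0,"dy":0,"dz":0,"wx":0,"wy":0,"wz":-1,"grip":0},{"dx":0,"dy":0,"dz":0,"wx":0,"wy":0,"wz":-1,"grip":0},{"dx":0,"dy":0,"dz":0,"wx":0,"wy":0,"wz":-1,"grip":0},{"dx":0,"dy":0,"dz":0,"wx":0,"wy":0,"wz":-1,"grip":0},{"dx":0,"dy":0,"dz":0,"wx":0,"wy":0,"wz":-1,"grip":0}]'
python3 -c 'from h import *;s=st();print(s["moment"])'
```

```text
time_s: 38.58
ee_pos: [0.4799, 0.0974, 0.0561]
tcp_rot: [[0.818, -0.575, 0.001], [-0.575, -0.818, -0.0], [0.001, -0.001, -1.0]]
wrist_force: [-0.9, -2.3, 6.8]
grip_width: 0.152
finger_force: 42.7
time_s: 39.42
ee_pos: [0.4805, 0.0989, 0.0561]
tcp_rot: [[0.996, 0.088, 0.003], [0.088, -0.996, 0.002], [0.003, -0.002, -1.0]]
wrist_force: [-2.8, 5.1, 5.6]
grip_width: 0.155
finger_force: 41.7
t 39.42 tcp mm [480.5  98.9  56.1] yaw 5.0 tilt [0.003 0.002] j [ 35.  14. -35.  -0. -40.  60.] w 13.2 F [-2.8  5.1  5.6] 41.7
[ 1.73456945  0.91412227 -0.10775436]
```

```bash
python3 -m creep '[{"dx":0,"dy":0,"dz":0,"wx":0,"wy":0,"wz":-1,"grip":0},{"dx":0,"dy":0,"dz":0,"wx":0,"wy":0,"wz":-1,"grip":0},{"dx":0,"dy":0,"dz":0,"wx":0,"wy":0,"wz":-1,"grip":0},{"dx":0,"dy":0,"dz":0,"wx":0,"wy":0,"wz":-1,"grip":0},{"dx":0,"dy":0,"dz":0,"wx":0,"wy":0,"wz":-1,"grip":0},{"dx":0,"dy":0,"dz":0,"wx":0,"wy":0,"wz":-1,"grip":0},{"dx":0,"dy":0,"dz":0,"wx":0,"wy":0,"wz":-1,"grip":0},{"dx":0,"dy":0,"dz":0,"wx":0,"wy":0,"wz":-1,"grip":0},{"dx":0,"dy":0,"dz":0,"wx":0,"wy":0,"wz":-1,"grip":0},{"dx":0,"dy":0,"dz":0,"wx":0,"wy":0,"wz":-1,"grip":0},{"dx":0,"dy":0,"dz":0,"wx":0,"wy":0,"wz":0,"grip":0},{"dx":0,"dy":0,"dz":0,"wx":0,"wy":0,"wz":0,"grip":0}]'
python3 -c 'from h import *;s=st();print(s["moment"])'
```

```text
time_s: 40.42
ee_pos: [0.4812, 0.1003, 0.0561]
tcp_rot: [[0.709, 0.706, 0.004], [0.706, -0.709, 0.004], [0.006, 0.0, -1.0]]
wrist_force: [-2.3, 10.7, 1.7]
grip_width: 0.155
finger_force: 41.4
t 40.42 tcp mm [481.2 100.3  56.1] yaw 44.9 tilt [0.004 0.004] j [ 35.  14. -35.  -0. -40. 100.] w 13.2 F [-2.3 10.7  1.7] 41.4
[3.78916176 0.93951596 0.06205791]
```

```bash
python3 -m creep '[{"dx":0,"dy":0,"dz":0,"wx":0,"wy":0,"wz":-0.5,"grip":0},{"dx":0,"dy":0,"dz":0,"wx":0,"wy":0,"wz":0,"grip":0},{"dx":0,"dy":0,"dz":0,"wx":0,"wy":0,"wz":0,"grip":0},{"dx":0,"dy":0,"dz":0,"wx":0,"wy":0,"wz":0,"grip":0}]'
python3 -c 'from h import *;s=st();print(s["moment"])'
python3 -m creep '[{"dx":0,"dy":0,"dz":0,"wx":0,"wy":0,"wz":0,"grip":1},{"dx":0,"dy":0,"dz":0,"wx":0,"wy":0,"wz":0,"grip":1},{"dx":0,"dy":0,"dz":0,"wx":0,"wy":0,"wz":0,"grip":1},{"dx":0,"dy":0,"dz":0,"wx":0,"wy":0,"wz":0,"grip":1},{"dx":0,"dy":0,"dz":-0.9,"wx":0,"wy":0,"wz":0,"grip":1},{"dx":0,"dy":0,"dz":-0.9,"wx":0,"wy":0,"wz":0,"grip":1},{"dx":0,"dy":0,"dz":-0.9,"wx":0,"wy":0,"wz":0,"grip":1},{"dx":0,"dy":0,"dz":0,"wx":0,"wy":0,"wz":0,"grip":1},{"dx":0,"dy":0,"dz":0,"wx":0,"wy":0,"wz":0,"grip":1},{"dx":0,"dy":0,"dz":0,"wx":0,"wy":0,"wz":0,"grip":1}]'
python3 - <<'E'
from h import *
st(); d=snap("wrist","w15"); cv2.imwrite("pics/w15c.png",d["frame"][120:420,150:550,::-1])
E
```

```text
time_s: 40.75
ee_pos: [0.4811, 0.1003, 0.0561]
tcp_rot: [[0.684, 0.729, 0.004], [0.729, -0.684, 0.004], [0.006, 0.0, -1.0]]
wrist_force: [-1.8, 10.3, 1.9]
grip_width: 0.156
finger_force: 41.3
t 40.75 tcp mm [481.1 100.3  56.1] yaw 46.8 tilt [0.004 0.004] j [ 35.  14. -35.  -0. -40. 102.] w 13.3 F [-1.8 10.3  1.9] 41.3
[ 3.90933584  0.99711928 -0.28307058]
time_s: 41.58
ee_pos: [0.4792, 0.0974, 0.1629]
tcp_rot: [[0.685, 0.729, 0.0], [0.729, -0.685, 0.0], [0.0, -0.0, -1.0]]
wrist_force: [-0.5, -0.1, 0.0]
grip_width: 0.998
finger_force: 0.0
t 41.58 tcp mm [479.2  97.4 162.9] yaw 46.8 tilt [0. 0.] j [ 35.   6. -28.  -0. -56. 102.] w 84.8 F [-0.5 -0.1  0. ] 0.0
```

View pics/w15c.png

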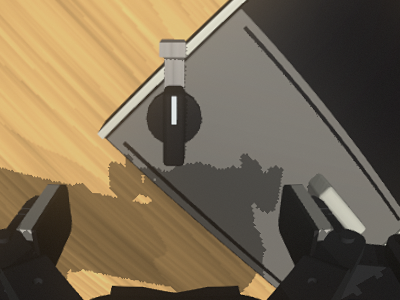

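The knob is back at its locked stop with the tongue end-on to the keeper at crop (173,48). The cover is shut and the gripper is clear.

```bash
python3 -c 'from station import job_done;print(job_done())'
```

```text
the job is handed in; nothing more can be done
None
```

I handed the job in at about 42 s: the three drives on the desk lie flat side by side in the well, the cover is shut and the knob is locked; no fourth drive was visible, and no verdict came back.

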